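Swap the wrong stain-remover bottle in the spotting kit

TASK

The blue-rimmed spotting kit should hold only blue-capped dropper bottles, but an orange-capped one has got into it; the missing blue one stands in the back row of the orange-edged stock board, behind the powder box and the spray bottle that stand on the board. Move these two onto the grey drip tray, put the kit's orange bottle into the empty well of the stock board's back row, and put the stock's blue bottle into the well left empty in the kit. Then stand the powder box and the spray bottle back upright where each stood before, in line front to back as they were, knocking nothing over.

Things in the scene. Friction and masses are not known exactly. Their poses are not given: they have to be found in the camera images.
- kit: Spotting kit: fixed white carrier with a blue rim, 84 (x) x 242 (y) x 34 mm, a small loop at each end. Origin: centre of its underside, y along the row. Three round wells, 40 mm wide, 4 mm chamfers, at x = 0, y = -80, 0, +80 mm; top face at z = 30 mm, well floors at z = 8 mm (height of a seated bottle's origin).
- stock: Fixed white board, orange edge, 188 (x) x 260 (y) x 14 mm, steel rail 39 mm high at x = +86. Origin: centre of its underside, +x to its back. Back row: wells 40 mm wide at x = +61, y = -80, 0, +80 mm, floor at z = 6; the middle one is empty. Front: box and spray bottle stand on black mats at x = -21, y = -65 and +65 (sides vary), z = 14, in the way of the back row.
- drip_tray: Fixed grey drip tray with black ribs, the side area: 160 (x) x 240 (y) mm, rim 5 mm wide and 13 mm high, floor at z = 5 mm; holds both things side by side at y = -65 and +65 mm, turned as on the stock board. Origin: centre of its underside. It lies to the left or right of the stock board, the kit on the other side.
- powder_box: Blue and white washing-powder box, loose, 48 (its x) x 101 (its y) x 154 mm high, about 0.2 kg. Origin: centre of its underside, z up. On the stock board its y runs front to back (either along or against the board's x). Grip it across its 48 mm.
- spray_bottle: White trigger spray bottle that stands on the stock board (not the one in the corner), loose, 54 (x) x 119 (y) x 262 mm high, 0.3 kg, nozzle to its +y. Origin: underside, centre of its bounding box. Body 50 mm wide, y = -56 to +37 mm, up to z = 165; head 30 mm wide (x), y = -28 to +46 mm, z = 220 to 262: grip it across x near y = 0. The nozzle points to the board's -x.
- blue_1: Amber glass dropper bottle with a blue cap and teat, loose, 33 mm in diameter, 103 mm high. Two of the three blue ones (this is one of them) start in the kit. Origin: centre of its underside, z up; round. Body 32 mm in diameter up to the shoulder at 60 mm; cap 24 mm from z = 62 to 77; teat 13 to 17 mm above. 72 g.
- blue_2: A second one, the same in looks and size as blue_1; starts in the kit.
- blue_3: A third one, the same in looks and size as blue_1; starts in an outer well of the stock board: the one that belongs in the kit.
- orange_1: Amber glass dropper bottle with an orange cap and teat, otherwise as blue_1; starts in one of the kit's wells, where it does not belong.
- orange_2: A second orange one, the same as orange_1; starts in an outer well of the stock board, where it belongs.
Mind the look-alikes: they are no part of the job. What is shaped like the blue_1 but purple is not meant.

How it is judged:
By the outcome, as a careful person would: the job done as asked, in the order asked, and still so for the second after the job is handed in, with the robot touching nothing.
It also fails if it takes over 144 s, if anything falls off the work surface, if the arm or the gripper's body presses on something with over 40 N, if the wrist force passes 120 N, or if a joint passes its speed limit or range.

ROBOT

A 6-joint arm with a two-finger parallel gripper is mounted at the origin on a cart in front of the work surface, level with it; the furniture and walls round the work are solid. World frame = base frame: x ahead of the robot, y to its left, z up, the work surface at z = 0. Lengths are in m, angles in rad, forces in N, time in s.
With the tool pointing down it reaches from about 0.35 to 0.775 m from the base axis. Payload 5.5 kg.
Tool frame: the origin (TCP) lies at the very end of the fingers, on their centre line; the grasp point (between the pads) lies 19 mm behind it; z points along the fingers, y is the line along which they close (so a half turn about z gives the same grasp; the last joint's range is limited). The gripper opens to 85 mm and grips with 20 to 120 N. Pads are 22 mm wide; open, the fingers measure 114 mm over their backs; the gripper's body (76 mm by 85 mm) begins 54 mm behind the grasp point. The pads swing forward as they close: fully open they stand 13 mm farther back than shut.
Start: joints at [-1.329, 0.313, 0.046, 1.304, 0, 1.431], TCP at [0.214, -0.534, 0.231] pointing down, gripper open.
Joint ranges: [-2.76, 2.76], [-0.86, 1.69], [-1.03, 1.26], [-2.2, 2.34], [-1.47, 1.5], [-3.14, 3.14]. Speed limits (rad/s): [2.57, 2.57, 3.14, 3.14, 3.14, 3.14].

INTERFACE

Orientations are given as a unit quaternion [w, x, y, z].
In Python, from workcell import get_state, read_camera, hand_in gives the robot as it stands.
- The arm moves only by the tool send_rows, never from a script. Its argument "increments" is a list of rows, each an object of numbers: "dx", "dy", "dz": the shift along the world's x, y, z in units of 25 mm (1.0 is 25 mm); "roll": the turn about the world's z in units of 8 degrees (1.0 is 8 degrees); "claw": the opening, from -1 (shut) to 1 (fully open). In form: [{"dx": .., "dy": .., "dz": .., "roll": .., "claw": ..}, ...]. A call has exactly 5 rows; each row is the pose to reach, as a shift and turn from the pose commanded when the call began; what a row does not reach only later rows make up. A row lasts 1/8 s, in which the tool goes at most 62.5 mm and 10.7 degrees, less where a joint would pass 70% of its speed; a pose out of reach is approached as far as the arm can. A call with a gripper value outside its range is refused whole. The fingers move at their own pace and stop on an object; "grip_force" is the grip in N (left out, the last holds). Time passes only in rows, so rows that repeat a pose let the fingers close, or fill a call up. It gives the time, the measured TCP pose, the force, the opening and the grip force at its end, in the units of the state.
- get_state(): the state, without advancing time (a new reading comes with each control period).
- read_camera(name): name is "side" or "top" or "wrist"; returns a dict with "image" (420x560x3 uint8, blue, green, red), "fx", "fy", "cx", "cy" (pixels), "dist_coeffs" ([k1, k2, p1, p2, k3] as OpenCV has them; the pictures are not rectified), "world_to_cam" (4x4, takes a point from world to camera coordinates). Camera axes: x right, y up, looking along -z (the intrinsics and any distortion apply to the point x, -y, -z); pixel columns grow to the right and rows downward; lengths in m; the calibration is good to about 2 mm. A picture is of the moment at which its call begins. There is no depth.
- hand_in(): hands the job in; it is judged then, once.
The state is a dict: "clock": time; "joint_pos": joint angles; "qvel": joint speeds; "tau": joint torques, N m; "tcp_pos": TCP position; "orientation": TCP orientation; "wrist_force": force on the tool from outside, world axes, zero at the start; "ft_torque": the same for the moment, N m; "finger_gap": finger opening in m; "grip_force": force on a finger pad.
Only numpy, scipy, OpenCV 4.12 (cv2) and the standard library are available. Lean on these libraries where they do the work, as an engineer would, in place of code of your own. Each camera call takes 0.05 s, during which the arm holds its last target. There are 200 camera calls.

## Working session

There is one attempt and no reset: what is moved stays moved. The work goes in short steps, Python scripts to look and compute and a tool call to move; the robot and the scene stay as the last step left them, time stands still between calls to the robot, and variables do not carry over. Pictures are saved under pics/ and viewed, at most 17 in all, crops included, and the job is handed in when it is done.

Besides the shell and the picture viewer there is one more tool, called after "Emit:" as name([rows], argument=value, ...), one row to a line, values as JSON. send_rows: Moves the arm, as the interface text tells. Its arguments: {"type":"object","properties":{"increments":{"type":"array","items":{"type":"object","properties":{"dx":{"type":"number"},"dy":{"type":"number"},"dz":{"type":"number"},"roll":{"type":"number"},"claw":{"type":"number"}}}},"grip_force":{"type":"number"}},"required":["increments"]}

```bash
mkdir -p pics
cat > h.py <<'E'
import numpy as np,cv2
from workcell import get_state,read_camera,hand_in
def cam(n,save=None):
    c=read_camera(n)
    if save: cv2.imwrite('pics/'+save+'.png',c['image'])
    return c
def K(c): return np.array([[c['fx'],0,c['cx']],[0,c['fy'],c['cy']],[0,0,1.]]),np.array(c['dist_coeffs'],float)
def proj(c,P):
    P=np.atleast_2d(P).astype(float);W=np.array(c['world_to_cam'])
    q=P@W[:3,:3].T+W[:3,3]; q=q*[1,-1,-1]
    k,d=K(c); return cv2.projectPoints(q,np.zeros(3),np.zeros(3),k,d)[0][:,0]
def ray(c,uv):
    k,d=K(c);W=np.array(c['world_to_cam'])
    p=cv2.undistortPoints(np.array(uv,float).reshape(-1,1,2),k,d)[:,0]
    r=np.c_[p[:,0],-p[:,1],-np.ones(len(p))]@W[:3,:3]
    return -W[:3,:3].T@W[:3,3],r
def at(c,uv,z):
    o,r=ray(c,uv); return o+r*((z-o[2])/r[:,2])[:,None]
E
python3 - <<'E'
from h import *
for n in('top','side'):
    c=cam(n,n+'0'); print(n,np.round(ray(c,[[280,210]]),3))
s=get_state();print(s)
E
```

```text
Traceback (most recent call last):
ValueError: setting an array element with a sequence. The requested array has an inhomogeneous shape after 1 dimensions. The detected shape was (2,) + inhomogeneous part.
```

View pics/top0.png

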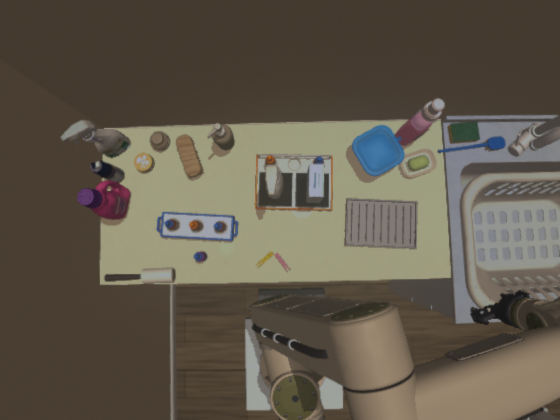

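The top view shows the kit at (198,227), with its orange bottle in the middle well (195,226). The stock board is at (294,182), with the spray bottle at (272,178) and the powder box at (316,180). The drip tray is at (380,223). A purple look-alike stands at (200,257).

Run:
```python
from h import *
c=cam('top')
im=c['image'][140:260,145:425]; cv2.imwrite('pics/topz.png',cv2.resize(im,None,fx=2.857,fy=2.857,interpolation=cv2.INTER_CUBIC))
c2=cam('side','side0')
for q in (c,c2):
  o,r=ray(q,[[280,210]]);print(np.round(o,3),np.round(r,3),q['fx'],np.round(q['dist_coeffs'],3))
print(np.round(at(c,[[294,182],[198,227],[380,223]],0.01),3))
s=get_state();print({k:np.round(v,3) for k,v in s.items()})
```

```text
[0.371 0.008 1.33 ] [[ 0.102  0.018 -0.995]] 393.4839764221028 [-0.063  0.     0.     0.     0.   ]
[ 0.797 -0.382  0.989] [[-0.281  0.387 -0.878]] 420.08570274005984 [-0.018  0.     0.     0.     0.   ]
[[ 0.601 -0.017  0.01 ]
 [ 0.456  0.311  0.01 ]
 [ 0.455 -0.303  0.01 ]]
{'clock': np.float64(0.15), 'joint_pos': array([-1.329,  0.314,  0.045,  1.304,  0.   ,  1.431]), 'qvel': array([-0.   , -0.002,  0.004, -0.001, -0.001, -0.   ]), 'tau': array([ 1.0000e-03, -4.8106e+01,  2.9882e+01,  1.4000e-02, -0.0000e+00,
        0.0000e+00]), 'tcp_pos': array([ 0.214, -0.533,  0.231]), 'orientation': array([-0.001,  0.982,  0.19 , -0.   ]), 'wrist_force': array([ 0.306, -0.616,  0.274]), 'ft_torque': array([ 0.002, -0.043, -0.007]), 'grip_force': np.float64(0.0), 'finger_gap': np.float64(0.085)}
```

View pics/topz.png

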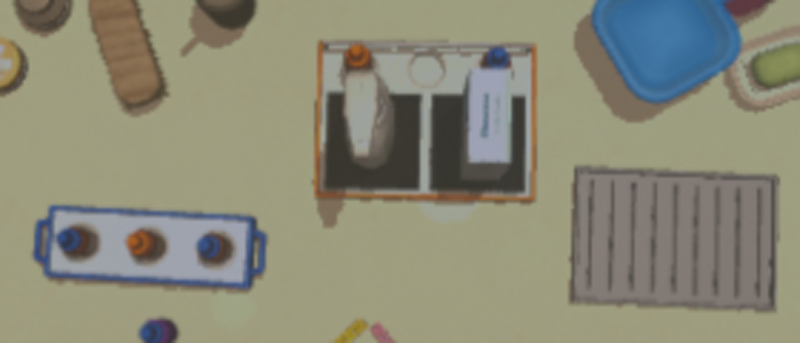

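View pics/side0.png

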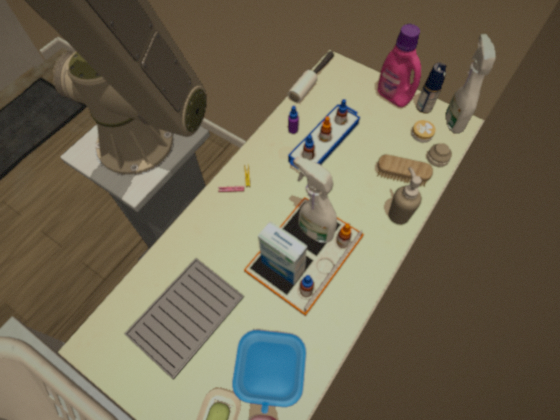

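The side view agrees: the powder box at (282,255) hides the blue stock bottle at (307,285), and the spray bottle is at (318,205) with orange_2 at (345,235) behind it. The centre back well at (325,267) is empty. In the kit, orange_1 is in the middle at (326,127).

Candidates that could be confused:
- **Spray bottles:** the stock one at (272,178), the corner one at (100,140).
- **Blue-capped bottles:** kit (170,224) and (219,227), stock (319,161), and the purple look-alike at (200,257).
- **Orange-capped bottles:** kit (195,226), stock (270,159).

I choose the spray bottle on the board, stock blue (319,161) and kit orange (195,226).

```bash
cat > fit.py <<'E'
from h import *
from scipy.optimize import least_squares
def fit(cs,dims,z,guess):
    # cs: list of (cam, corners in order +x+y(TL), +x-y, -x-y, -x+y)
    hx,hy=dims[0]/2,dims[1]/2
    L=np.array([[hx,hy],[hx,-hy],[-hx,-hy],[-hx,hy]])
    def pts(p):
        R=np.array([[np.cos(p[2]),-np.sin(p[2])],[np.sin(p[2]),np.cos(p[2])]])
        return np.c_[L@R.T+p[:2],np.full(4,z)]
    f=lambda p:np.concatenate([(at(c,uv,z)-pts(p))[:,:2].ravel() for c,uv in cs])
    r=least_squares(f,guess); return r.x,np.round(r.fun*1000,1)
E
python3 - <<'E'
from fit import *
import json
c=cam('top');s=cam('side')
Z=lambda a:np.array(a,float)/2.857+[145,140]-0.33
T=dict(stock=(Z([[320,42],[536,44],[535,200],[317,194]]),(.188,.26),.014,[.6,0,0]),
 kit=(Z([[50,206],[257,217],[250,288],[45,277]]),(.084,.242),.034,[.45,.3,0]),
 tray=(Z([[575,167],[777,177],[774,310],[570,302]]),(.16,.24),.013,[.45,-.3,0]))
ps={}
for k,(uv,d,z,g) in T.items():
    p,r=fit([(c,uv)],d,z,g);print(k,np.round(p,4),r);ps[k]=p.tolist()
json.dump(ps,open('ps.json','w'))
A=[]
for q in(c,s):
    im=cv2.resize(q['image'],None,fx=3,fy=3,interpolation=cv2.INTER_CUBIC)
    for k,(uv,d,z,g) in T.items():
        x,y,t=ps[k];R=np.array([[np.cos(t),-np.sin(t)],[np.sin(t),np.cos(t)]])
        L=np.array([[1,1],[1,-1],[-1,-1],[-1,1]])*np.array(d)/2
        P=np.c_[L@R.T+[x,y],np.full(4,z)]
        cv2.polylines(im,[np.round(proj(q,P)*3+1).astype(int)],True,(0,255,0),1)
        for wy in(-.08,0,.08):
            if k=='tray':break
            wx,wz=(0,.030) if k=='kit' else(.061,.014)
            a=np.linspace(0,6.28,30);C=np.c_[(np.c_[wx+.02*np.cos(a),wy+.02*np.sin(a)])@R.T+[x,y],np.full(30,wz)]
            cv2.polylines(im,[np.round(proj(q,C)*3+1).astype(int)],True,(0,255,255),1)
    A.append(im)
a=cv2.resize(A[0][430:770,450:1260],(790,332));b=A[1][300:1140,370:1110]
b=cv2.resize(b,None,fx=.71,fy=.71)
cv2.imwrite('pics/ovA.png',A[0][430:770,450:1250]);cv2.imwrite('pics/ovB.png',b)
# caps
for n,q in(('top',c),('side',s)):
    h=cv2.cvtColor(q['image'],cv2.COLOR_BGR2HSV)
    for nm,lo,hi in(('org',(3,150,90),(16,255,255)),('blu',(105,130,50),(125,255,255))):
        m=cv2.inRange(h,lo,hi);N,_,st,ce=cv2.connectedComponentsWithStats(m)
        print(n,nm,[(np.round(ce[i],1).tolist(),int(st[i,4])) for i in range(1,N) if st[i,4]>12])
E
```

```text
stock [ 0.6024 -0.0174 -0.0416] [-2.3 -0.5 -0.5  1.2  0.2  1.4  2.6 -2.1]
kit [ 0.4571  0.3083 -0.0758] [-0.5  0.9 -0.7 -1.6  1.   1.   0.2 -0.2]
tray [ 0.454  -0.3041 -0.0707] [-0.9 -0.7 -1.4 -0.   2.   0.8  0.3 -0.2]
top org [([269.7, 159.1], 43), ([193.3, 224.5], 45)]
top blu [([397.1, 139.4], 19), ([485.9, 144.0], 261)]
side org [([326.1, 125.4], 97), ([299.7, 202.7], 15), ([345.2, 231.5], 124), ([304.0, 283.3], 266), ([307.0, 288.1], 13)]
side blu [([344.7, 107.7], 84), ([293.1, 113.4], 58), ([338.2, 141.5], 160), ([308.6, 141.4], 73), ([290.6, 159.4], 27), ([307.0, 281.3], 80)]
```

View pics/ovA.png

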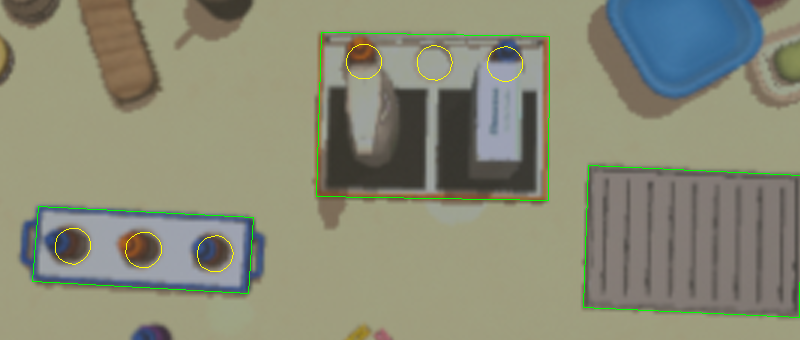

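View pics/ovB.png

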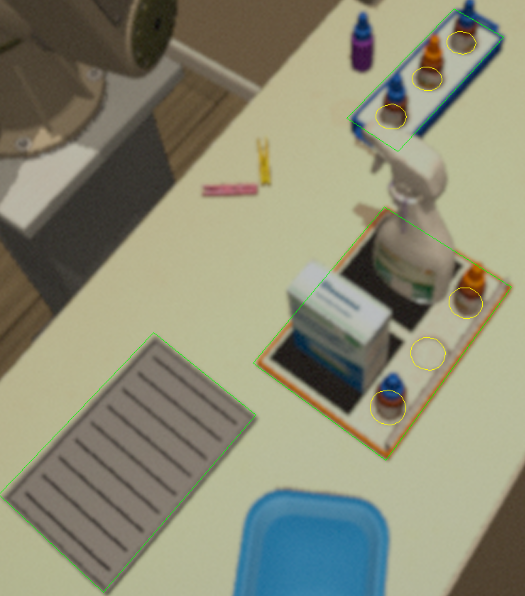

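The overlays match the board, kit and tray outlines and the wells in both cameras to about 2–3 mm. I'll move above the powder box at about (0.579, -0.081) and check it with the wrist camera.

Emit:
send_rows([
  {"dx":1,"dy":1.3,"dz":0.4,"roll":-0.5,"claw":1},
  {"dx":2.4,"dy":3,"dz":0.8,"roll":-1.2,"claw":1},
  {"dx":3.9,"dy":4.8,"dz":1.2,"roll":-2,"claw":1},
  {"dx":5.4,"dy":6.7,"dz":1.2,"roll":-2.8,"claw":1},
  {"dx":7,"dy":8.7,"dz":1.2,"roll":-3,"claw":1},
])

```text
clock: 0.88
tcp_pos: [0.3892, -0.3159, 0.2616]
orientation: [0.0, 1.0, -0.02, 0.0]
wrist_force: [0.8, -0.2, 0.2]
finger_gap: 0.0853
grip_force: 0.0
```

Emit:
send_rows([
  {"dx":1.5,"dy":1.9,"dz":0,"roll":0,"claw":1},
  {"dx":3,"dy":3.8,"dz":0,"roll":0,"claw":1},
  {"dx":4.5,"dy":5.7,"dz":0,"roll":0,"claw":1},
  {"dx":6,"dy":7.6,"dz":0,"roll":0,"claw":1},
  {"dx":6.8,"dy":9.3,"dz":0,"roll":0,"claw":1},
])

```text
clock: 1.5
tcp_pos: [0.5597, -0.0828, 0.261]
orientation: [0.0, 1.0, -0.018, 0.0]
wrist_force: [0.7, -0.4, -0.7]
finger_gap: 0.0853
grip_force: 0.0
```

Run:
```python
from h import *
c=cam('wrist');im=c['image'].copy()
s=get_state();print(s['tcp_pos'],s['orientation'],ray(c,[[280,210]]))
# predicted box top corners
p=np.array([.6024,-.0174,-.0416]);R=np.array([[np.cos(p[2]),-np.sin(p[2])],[np.sin(p[2]),np.cos(p[2])]])
L=np.array([[-.021+a*.0505,-.065+b*.024] for a,b in((1,1),(1,-1),(-1,-1),(-1,1))])
P=np.c_[L@R.T+p[:2],np.full(4,.168)]
cv2.polylines(im,[np.round(proj(c,P)).astype(int)],True,(0,255,0),1)
for wy in (-.08,0,.08):
  a=np.linspace(0,6.28,30);C=np.c_[np.c_[.061+.02*np.cos(a),wy+.02*np.sin(a)]@R.T+p[:2],np.full(30,.014)]
  cv2.polylines(im,[np.round(proj(c,C)).astype(int)],True,(0,255,255),1)
cv2.imwrite('pics/w1.png',im)
```

```text
[ 0.56088709 -0.07829281  0.26087758] [-1.64606846e-03  9.99871310e-01 -1.59487067e-02  5.41348393e-04] (array([ 0.62497645, -0.08618532,  0.40183586]), array([[-0.25397279,  0.01112216, -0.96716226]]))
```

View pics/w1.png

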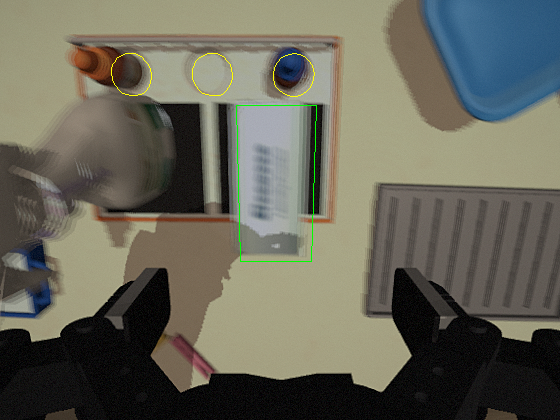

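The wrist view is motion-blurred, with the box top about 5–10 px from the prediction. I'll settle and take another picture.

Emit:
send_rows([
  {"dz":0,"claw":1},
  {"dz":0,"claw":1},
  {"dz":0,"claw":1},
  {"dz":0,"claw":1},
  {"dz":0,"claw":1},
])

```text
schema error: expected keys dx, dy, dz, roll, claw
```

Run:
```python
from h import *
c=cam('wrist');im=c['image']
s=get_state();print(s['tcp_pos'],s['orientation'],s['joint_pos'])
import pickle;pickle.dump(c,open('w2.pkl','wb'))
a=cv2.resize(im[20:320],(None),fx=1.42,fy=1.42,interpolation=cv2.INTER_CUBIC);cv2.imwrite('pics/w2.png',a)
```

```text
[ 0.55964389 -0.08079826  0.26084906] [-5.96480654e-04  9.99878044e-01 -1.56056783e-02 -6.44739084e-05] [-2.85939221e-01  2.88750269e-01  8.43310814e-02  1.36681999e+00
  1.11519962e-03  2.88686582e+00]
```

View pics/w2.png

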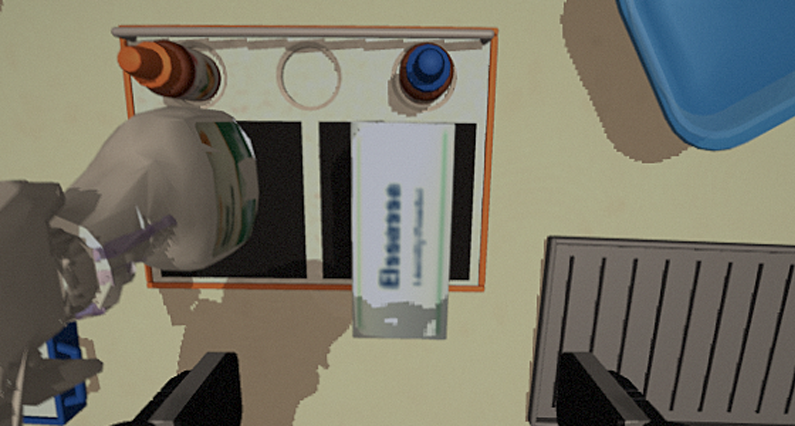

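The settled view shows the box top at about (353–454, 121–338), the empty well at (309,77), the blue bottle at (428,70) and orange_2 at (160,65).

Run:
```python
from fit import *
import pickle
c=pickle.load(open('w2.pkl','rb'))
Z=lambda a:np.array(a,float)/1.42+[0,20]
p,r=fit([(c,Z([[353,121],[454,124],[446,338],[354,338]]))],(.101,.048),.168,[.58,-.08,0]);print('box',p,r)
print(np.round(at(c,Z([[309,77]]),.014),4),'well;', np.round(at(c,Z([[148,290],[484,290],[497,28]]),.014),4))
st=np.array([.6024,-.0174])
for t in(-.0416,-.055,-.03):
    R=np.array([[np.cos(t),-np.sin(t)],[np.sin(t),np.cos(t)]])
    print(t,np.round(np.array([[-.094,.13],[-.094,-.13],[.094,-.13],[.061,0],[-.021,-.065],[-.021,.065]])@R.T+st,4).tolist())
```

```text
box [ 0.5805335  -0.0809723  -0.04679407] [-1.2 -2.5 -1.6  2.6  1.9  2.2  1.  -2.3]
[[ 0.6645 -0.0197  0.014 ]] well; [[ 0.5145  0.1163  0.014 ]
 [ 0.5065 -0.142   0.014 ]
 [ 0.6919 -0.1494  0.014 ]]
-0.0416 [[0.5139, 0.1164], [0.5031, -0.1434], [0.6909, -0.1512], [0.6633, -0.0199], [0.5787, -0.0815], [0.5841, 0.0484]]
-0.055 [[0.5157, 0.1176], [0.5014, -0.142], [0.6891, -0.1524], [0.6633, -0.0208], [0.5779, -0.0811], [0.585, 0.0487]]
-0.03 [[0.5123, 0.1154], [0.5045, -0.1445], [0.6925, -0.1502], [0.6634, -0.0192], [0.5795, -0.0817], [0.5834, 0.0482]]
```

Box at (0.580, -0.081) agrees with the board fit. Joint 6 is close to its limit and would pass it when moving left, so I'll make a half turn here.

Emit:
send_rows([
  {"dx":0.2,"dy":0,"dz":0,"roll":1.3,"claw":1},
  {"dx":0.4,"dy":0,"dz":0,"roll":2.6,"claw":1},
  {"dx":0.6,"dy":0,"dz":0,"roll":3.9,"claw":1},
  {"dx":0.8,"dy":0,"dz":0,"roll":5.2,"claw":1},
  {"dx":0.8,"dy":0,"dz":0,"roll":6.5,"claw":1},
])

```text
clock: 2.22
tcp_pos: [0.5781, -0.0857, 0.2611]
orientation: [0.0, 0.906, 0.424, -0.0]
wrist_force: [0.5, 1.0, 0.7]
finger_gap: 0.0854
grip_force: 0.0
```

Emit:
send_rows([
  {"dx":0,"dy":0,"dz":0,"roll":1.3,"claw":1},
  {"dx":0,"dy":0,"dz":0,"roll":2.6,"claw":1},
  {"dx":0,"dy":0,"dz":0,"roll":3.9,"claw":1},
  {"dx":0,"dy":0,"dz":0,"roll":5.2,"claw":1},
  {"dx":0,"dy":0,"dz":0,"roll":6.5,"claw":1},
])

```text
clock: 2.85
tcp_pos: [0.5778, -0.0857, 0.2612]
orientation: [-0.0, 0.628, 0.778, -0.0]
wrist_force: [0.1, -0.3, 0.1]
finger_gap: 0.0854
grip_force: 0.0
```

Emit:
send_rows([
  {"dx":0,"dy":0,"dz":0,"roll":1.3,"claw":1},
  {"dx":0,"dy":0,"dz":0,"roll":2.6,"claw":1},
  {"dx":0,"dy":0,"dz":0,"roll":3.9,"claw":1},
  {"dx":0,"dy":0,"dz":0,"roll":5.2,"claw":1},
  {"dx":0,"dy":0,"dz":0,"roll":6.5,"claw":1},
])

```text
clock: 3.48
tcp_pos: [0.5778, -0.0857, 0.2612]
orientation: [-0.0, 0.224, 0.975, -0.0]
wrist_force: [-0.1, 1.1, 0.2]
finger_gap: 0.0853
grip_force: 0.0
```

Emit:
send_rows([
  {"dx":0,"dy":0,"dz":0,"roll":1.3,"claw":1},
  {"dx":0,"dy":0,"dz":0,"roll":2.6,"claw":1},
  {"dx":0,"dy":0,"dz":0,"roll":2.9,"claw":1},
  {"dx":0,"dy":0,"dz":0,"roll":2.9,"claw":1},
  {"dx":0,"dy":0,"dz":0,"roll":2.9,"claw":1},
])

```text
clock: 4.1
tcp_pos: [0.5781, -0.0853, 0.2613]
orientation: [-0.0, 0.026, 1.0, -0.0]
wrist_force: [0.2, -0.6, -0.2]
finger_gap: 0.0852
grip_force: 0.0
```

Run:
```python
from h import *
s=get_state();print(s['tcp_pos'],s['orientation'],s['joint_pos'])
q=s['orientation'];print('closing line deg',np.degrees(2*np.arctan2(q[2],q[1]))-90)
```

```text
[ 0.5780616  -0.08532292  0.2613132 ] [-6.89689808e-05  2.61937552e-02  9.99656882e-01 -8.29125165e-06] [-2.83858698e-01  3.26354737e-01  1.37370914e-01  1.38194166e+00
 -5.11844921e-05 -2.31465191e-01]
closing line deg 86.9980734033401
```

Emit:
send_rows([
  {"dx":0.07,"dy":0.17,"dz":-1.2,"roll":0.08,"claw":1},
  {"dx":0.07,"dy":0.17,"dz":-2.8,"roll":0.08,"claw":1},
  {"dx":0.07,"dy":0.17,"dz":-4.3,"roll":0.08,"claw":1},
  {"dx":0.07,"dy":0.17,"dz":-5.3,"roll":0.08,"claw":1},
  {"dx":0.07,"dy":0.17,"dz":-5.7,"roll":0.08,"claw":1},
])

```text
clock: 4.72
tcp_pos: [0.5789, -0.0804, 0.1171]
orientation: [-0.001, 0.02, 1.0, 0.0]
wrist_force: [-0.9, 0.3, -0.2]
finger_gap: 0.0856
grip_force: 0.0
```

Emit:
send_rows([
  {"dx":0,"dy":0,"dz":0,"roll":0,"claw":0.2},
  {"dx":0,"dy":0,"dz":0,"roll":0,"claw":-0.2},
  {"dx":0,"dy":0,"dz":0,"roll":0,"claw":-0.2},
  {"dx":0,"dy":0,"dz":0,"roll":0,"claw":-0.2},
  {"dx":0,"dy":0,"dz":0,"roll":0,"claw":-0.2},
], grip_force=30)

```text
clock: 5.35
tcp_pos: [0.5811, -0.0807, 0.1203]
orientation: [0.001, 0.02, 1.0, -0.0]
wrist_force: [0.5, 1.8, 5.9]
finger_gap: 0.0476
grip_force: 31.8
```

Emit:
send_rows([
  {"dx":0,"dy":0,"dz":0.4,"roll":0,"claw":-0.2},
  {"dx":0,"dy":0,"dz":1.2,"roll":0,"claw":-0.2},
  {"dx":-0.2,"dy":-0.4,"dz":2,"roll":0,"claw":-0.2},
  {"dx":-0.6,"dy":-1.2,"dz":2,"roll":0,"claw":-0.2},
  {"dx":-1.2,"dy":-2.4,"dz":2,"roll":0,"claw":-0.2},
])

```text
clock: 5.98
tcp_pos: [0.5498, -0.1407, 0.1693]
orientation: [0.0, 0.019, 1.0, -0.0]
wrist_force: [0.3, -0.5, -1.7]
finger_gap: 0.0476
grip_force: 31.2
```

Emit:
send_rows([
  {"dx":-0.8,"dy":-1.6,"dz":0,"roll":0,"claw":-0.2},
  {"dx":-1.6,"dy":-3.2,"dz":0,"roll":-0.1,"claw":-0.2},
  {"dx":-2.4,"dy":-4.8,"dz":0,"roll":-0.2,"claw":-0.2},
  {"dx":-3.1,"dy":-6.4,"dz":0,"roll":-0.2,"claw":-0.2},
  {"dx":-3.6,"dy":-7.8,"dz":0,"roll":-0.2,"claw":-0.2},
])

```text
clock: 6.6
tcp_pos: [0.4588, -0.3369, 0.169]
orientation: [-0.0, 0.034, 0.999, 0.0]
wrist_force: [0.5, -0.5, -0.9]
finger_gap: 0.0479
grip_force: 31.2
```

Emit:
send_rows([
  {"dx":-0.3,"dy":-0.8,"dz":0,"roll":0,"claw":-0.2},
  {"dx":-0.47,"dy":-1.2,"dz":0,"roll":0,"claw":-0.2},
  {"dx":-0.47,"dy":-1.32,"dz":-0.6,"roll":0,"claw":-0.2},
  {"dx":-0.47,"dy":-1.32,"dz":-1.3,"roll":0,"claw":-0.2},
  {"dx":-0.47,"dy":-1.32,"dz":-1.8,"roll":0,"claw":-0.2},
])

```text
clock: 7.22
tcp_pos: [0.4482, -0.3669, 0.122]
orientation: [-0.001, 0.033, 0.999, 0.001]
wrist_force: [-0.2, -0.2, -0.7]
finger_gap: 0.0477
grip_force: 31.2
```

Run:
```python
from h import *
s=get_state();print(s['tcp_pos'],s['orientation'],s['wrist_force'],s['finger_gap'])
```

```text
[ 0.44820602 -0.36691004  0.12203976] [-6.94860044e-04  3.31745264e-02  9.99448865e-01  9.66177164e-04] [-0.23710154 -0.16849722 -0.70305481] 0.04767922380536376
```

Emit:
send_rows([
  {"dx":0,"dy":0,"dz":-0.2,"roll":0,"claw":-0.2},
  {"dx":0,"dy":0,"dz":-0.35,"roll":0,"claw":-0.2},
  {"dx":0,"dy":0,"dz":-0.42,"roll":0,"claw":-0.2},
  {"dx":0,"dy":0,"dz":-0.42,"roll":0,"claw":-0.2},
  {"dx":0,"dy":0,"dz":-0.42,"roll":0,"claw":-0.2},
])

```text
clock: 7.85
tcp_pos: [0.4484, -0.3688, 0.1137]
orientation: [0.0, 0.034, 0.999, -0.0]
wrist_force: [-0.2, -0.0, -1.5]
finger_gap: 0.0474
grip_force: 31.2
```

Emit:
send_rows([
  {"dx":0,"dy":0,"dz":-0.06,"roll":0,"claw":-0.2},
  {"dx":0,"dy":0,"dz":-0.1,"roll":0,"claw":-0.2},
  {"dx":0,"dy":0,"dz":-0.1,"roll":0,"claw":-0.2},
  {"dx":0,"dy":0,"dz":-0.1,"roll":0,"claw":-0.2},
  {"dx":0,"dy":0,"dz":-0.1,"roll":0,"claw":-0.2},
])

```text
clock: 8.48
tcp_pos: [0.4483, -0.3687, 0.1114]
orientation: [0.0, 0.034, 0.999, -0.0]
wrist_force: [-2.5, 1.2, 5.3]
finger_gap: 0.0473
grip_force: 31.7
```

Emit:
send_rows([
  {"dx":0,"dy":0,"dz":0,"roll":0,"claw":0.3},
  {"dx":0,"dy":0,"dz":0,"roll":0,"claw":0.9},
  {"dx":0,"dy":0,"dz":0,"roll":0,"claw":0.9},
  {"dx":0,"dy":0,"dz":0.8,"roll":0,"claw":0.9},
  {"dx":0,"dy":0,"dz":2,"roll":0,"claw":0.9},
])

```text
clock: 9.1
tcp_pos: [0.4477, -0.3679, 0.1601]
orientation: [-0.001, 0.034, 0.999, 0.001]
wrist_force: [0.2, -0.3, -0.6]
finger_gap: 0.0808
grip_force: 0.0
```

Run:
```python
from h import *
c=cam('top');s=cam('side')
R=lambda t:np.array([[np.cos(t),-np.sin(t)],[np.sin(t),np.cos(t)]])
st=np.array([.603,-.0172]);t=-.038
A=[]
for q,(u,v,w,h) in((c,(240,145,110,80)),(s,(230,140,150,165))):
    f=4 if q is c else 3
    im=cv2.resize(q['image'][v:v+h,u:u+w],None,fx=f,fy=f,interpolation=cv2.INTER_CUBIC)
    for z in(.234,.276):
        L=np.array([[-.021+a,.065+b] for a,b in((.028,.015),(.028,-.015),(-.046,-.015),(-.046,.015))])
        P=np.c_[L@R(t).T+st,np.full(4,z)]
        cv2.polylines(im,[np.round((proj(q,P)-[u,v]+.5)*f).astype(int)],True,(0,255,0),1)
    A.append(im)
H=max(a.shape[0] for a in A);W=sum(a.shape[1] for a in A)
o=np.zeros((H,W,3),np.uint8);x=0
for a in A:o[:a.shape[0],x:x+a.shape[1]]=a;x+=a.shape[1]
cv2.imwrite('pics/spray.png',o[:600,:]);print(o.shape)
```

```text
(495, 890, 3)
```

View pics/spray.png

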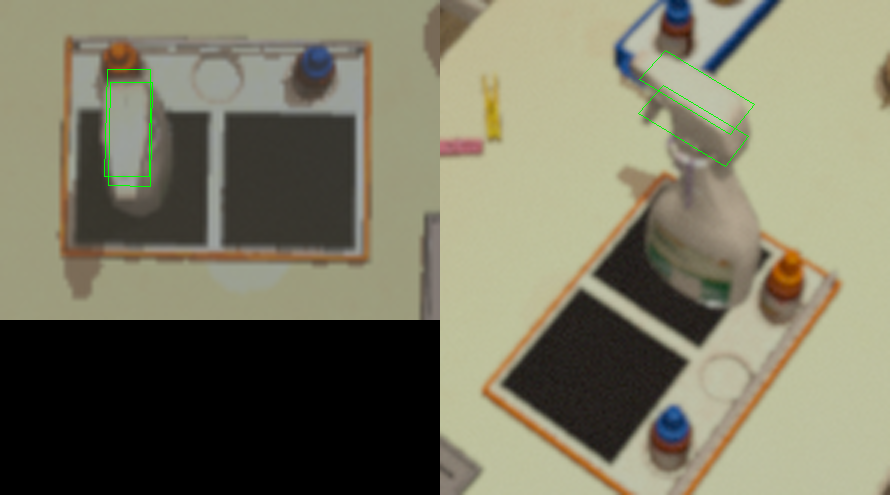

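The box is standing on the tray and its slot on the board is clear. The spray head outline matches the prediction to within a few mm, so I'll go to the spray bottle.

Emit:
send_rows([
  {"dx":0,"dy":0,"dz":1.5,"roll":0,"claw":0.9},
  {"dx":0.3,"dy":0.8,"dz":3.2,"roll":0,"claw":0.9},
  {"dx":0.9,"dy":2.4,"dz":4.8,"roll":0.1,"claw":0.9},
  {"dx":1.5,"dy":4.3,"dz":5.6,"roll":0.2,"claw":0.9},
  {"dx":2.2,"dy":6.3,"dz":5.8,"roll":0.2,"claw":0.9},
])

```text
clock: 9.82
tcp_pos: [0.5042, -0.2104, 0.307]
orientation: [0.001, 0.02, 1.0, -0.001]
wrist_force: [0.4, -0.3, -0.5]
finger_gap: 0.0815
grip_force: 0.0
```

Emit:
send_rows([
  {"dx":0.6,"dy":2,"dz":0,"roll":0,"claw":0.9},
  {"dx":1.3,"dy":4.1,"dz":0,"roll":0,"claw":0.9},
  {"dx":2,"dy":6.2,"dz":0,"roll":0,"claw":0.9},
  {"dx":2.7,"dy":8.3,"dz":0,"roll":0,"claw":0.9},
  {"dx":3.1,"dy":9.8,"dz":0,"roll":0,"claw":0.9},
])

```text
clock: 10.45
tcp_pos: [0.5812, 0.0363, 0.3048]
orientation: [-0.0, 0.019, 1.0, 0.0]
wrist_force: [1.0, -0.2, -0.3]
finger_gap: 0.0809
grip_force: 0.0
```

Emit:
send_rows([
  {"dx":0.07,"dy":0.5,"dz":0,"roll":0,"claw":0.9},
  {"dx":0.07,"dy":0.54,"dz":0,"roll":0,"claw":0.9},
  {"dx":0.07,"dy":0.54,"dz":0,"roll":0,"claw":0.9},
  {"dx":0.07,"dy":0.54,"dz":0,"roll":0,"claw":0.9},
  {"dx":0.07,"dy":0.54,"dz":0,"roll":0,"claw":0.9},
])

```text
clock: 11.08
tcp_pos: [0.5825, 0.0464, 0.306]
orientation: [0.0, 0.021, 1.0, -0.0]
wrist_force: [0.1, -0.0, -1.0]
finger_gap: 0.081
grip_force: 0.0
```

Run:
```python
from h import *
c=cam('wrist','w3')
s=get_state();print(s['tcp_pos'],s['orientation'],s['joint_pos'],ray(c,[[280,210]]))
```

```text
[0.58249336 0.04660257 0.30598687] [1.32782146e-04 2.05785271e-02 9.99788231e-01 1.77501202e-05] [-5.75226719e-02  3.26053998e-01  2.45103117e-01  1.48958137e+00
  4.52844464e-05 -1.63627059e-02] (array([0.51641993, 0.04811271, 0.44682861]), array([[ 0.2561306 , -0.0122992 , -0.96657879]]))
```

View pics/w3.png

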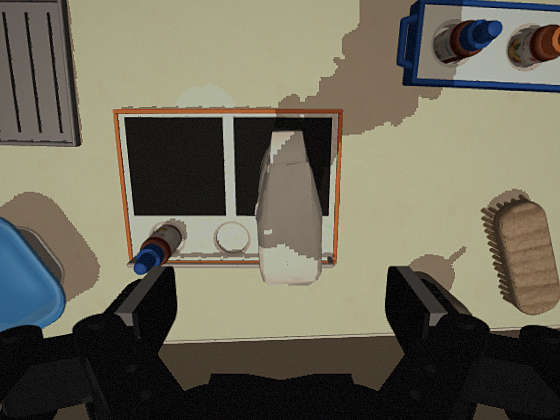

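The wrist view shows the spray head centred between the fingers (head centre about column 290, fingers about 281). I'll descend and grip.

Emit:
send_rows([
  {"dx":0,"dy":0.03,"dz":-0.6,"roll":0,"claw":0.9},
  {"dx":0,"dy":0.06,"dz":-1.4,"roll":0,"claw":0.9},
  {"dx":0,"dy":0.06,"dz":-2.2,"roll":0,"claw":0.9},
  {"dx":0,"dy":0.06,"dz":-2.7,"roll":0,"claw":0.9},
  {"dx":0,"dy":0.06,"dz":-2.8,"roll":0,"claw":0.9},
])

```text
clock: 11.75
tcp_pos: [0.5821, 0.0487, 0.2351]
orientation: [-0.001, 0.02, 1.0, 0.0]
wrist_force: [-1.0, 0.6, -0.1]
finger_gap: 0.0808
grip_force: 0.0
```

Emit:
send_rows([
  {"dx":0,"dy":0,"dz":0,"roll":0,"claw":0.2},
  {"dx":0,"dy":0,"dz":0,"roll":0,"claw":-0.2},
  {"dx":0,"dy":0,"dz":0,"roll":0,"claw":-0.6},
  {"dx":0,"dy":0,"dz":0,"roll":0,"claw":-0.6},
  {"dx":0,"dy":0,"dz":0,"roll":0,"claw":-0.6},
], grip_force=45)

```text
clock: 12.38
tcp_pos: [0.583, 0.049, 0.2366]
orientation: [0.001, 0.02, 1.0, 0.0]
wrist_force: [0.5, 0.6, 4.6]
finger_gap: 0.0293
grip_force: 44.7
```

Emit:
send_rows([
  {"dx":0,"dy":0,"dz":0,"roll":0,"claw":-0.6},
  {"dx":0,"dy":0,"dz":0,"roll":0,"claw":-0.6},
  {"dx":0,"dy":0,"dz":0,"roll":0,"claw":-0.6},
  {"dx":0,"dy":0,"dz":0,"roll":0,"claw":-0.6},
  {"dx":0,"dy":0,"dz":0,"roll":0,"claw":-0.6},
])

```text
clock: 13.0
tcp_pos: [0.583, 0.049, 0.2367]
orientation: [0.001, 0.02, 1.0, 0.0]
wrist_force: [0.1, 0.9, 5.3]
finger_gap: 0.0293
grip_force: 44.8
```

Emit:
send_rows([
  {"dx":0,"dy":0,"dz":0.3,"roll":0,"claw":-0.6},
  {"dx":0,"dy":0,"dz":0.9,"roll":0,"claw":-0.6},
  {"dx":0,"dy":0,"dz":1.6,"roll":0,"claw":-0.6},
  {"dx":0,"dy":-0.2,"dz":2,"roll":0,"claw":-0.6},
  {"dx":-0.2,"dy":-0.7,"dz":2,"roll":0,"claw":-0.6},
])

```text
clock: 13.62
tcp_pos: [0.5781, 0.031, 0.2866]
orientation: [0.001, 0.02, 1.0, -0.0]
wrist_force: [0.9, -0.2, -3.3]
finger_gap: 0.0292
grip_force: 44.6
```

Emit:
send_rows([
  {"dx":-0.4,"dy":-1,"dz":0,"roll":0,"claw":-0.6},
  {"dx":-0.9,"dy":-2.2,"dz":0,"roll":-0.1,"claw":-0.6},
  {"dx":-1.5,"dy":-3.6,"dz":0,"roll":-0.2,"claw":-0.6},
  {"dx":-2.2,"dy":-5,"dz":0,"roll":-0.2,"claw":-0.6},
  {"dx":-2.9,"dy":-6.4,"dz":0,"roll":-0.2,"claw":-0.6},
])

```text
clock: 14.25
tcp_pos: [0.5034, -0.1302, 0.285]
orientation: [-0.001, 0.034, 0.999, 0.0]
wrist_force: [-0.2, 0.3, -4.8]
finger_gap: 0.0292
grip_force: 44.7
```

Emit:
send_rows([
  {"dx":-0.6,"dy":-1.4,"dz":0,"roll":0,"claw":-0.6},
  {"dx":-1.2,"dy":-2.7,"dz":0,"roll":0,"claw":-0.6},
  {"dx":-1.6,"dy":-3.7,"dz":0,"roll":0,"claw":-0.6},
  {"dx":-1.85,"dy":-4.3,"dz":0,"roll":0,"claw":-0.6},
  {"dx":-1.88,"dy":-4.42,"dz":-0.3,"roll":0,"claw":-0.6},
])

```text
clock: 14.88
tcp_pos: [0.4577, -0.2401, 0.2782]
orientation: [0.0, 0.035, 0.999, -0.0]
wrist_force: [-0.8, 0.1, -3.7]
finger_gap: 0.029
grip_force: 44.8
```

Emit:
send_rows([
  {"dx":0,"dy":0,"dz":-0.4,"roll":0,"claw":-0.6},
  {"dx":0,"dy":0,"dz":-1,"roll":0,"claw":-0.6},
  {"dx":0,"dy":0,"dz":-1.5,"roll":0,"claw":-0.6},
  {"dx":0,"dy":0,"dz":-1.7,"roll":0,"claw":-0.6},
  {"dx":0,"dy":0,"dz":-1.7,"roll":0,"claw":-0.6},
])

```text
clock: 15.5
tcp_pos: [0.4579, -0.2387, 0.2354]
orientation: [-0.0, 0.034, 0.999, 0.0]
wrist_force: [0.7, -1.3, -4.1]
finger_gap: 0.0292
grip_force: 44.8
```

Emit:
send_rows([
  {"dx":0,"dy":0,"dz":-0.1,"roll":0,"claw":-0.6},
  {"dx":0,"dy":0,"dz":-0.2,"roll":0,"claw":-0.6},
  {"dx":0,"dy":0,"dz":-0.3,"roll":0,"claw":-0.6},
  {"dx":0,"dy":0,"dz":-0.34,"roll":0,"claw":-0.6},
  {"dx":0,"dy":0,"dz":-0.34,"roll":0,"claw":-0.6},
])

```text
clock: 16.12
tcp_pos: [0.4582, -0.2392, 0.2278]
orientation: [0.0, 0.034, 0.999, -0.0]
wrist_force: [-0.2, -0.4, -0.3]
finger_gap: 0.0295
grip_force: 45.1
```

Emit:
send_rows([
  {"dx":0,"dy":0,"dz":0,"roll":0,"claw":-0.3},
  {"dx":0,"dy":0,"dz":0,"roll":0,"claw":0.2},
  {"dx":0,"dy":0,"dz":0,"roll":0,"claw":0.7},
  {"dx":0,"dy":0,"dz":0,"roll":0,"claw":0.7},
  {"dx":0,"dy":0,"dz":0.5,"roll":0,"claw":0.7},
])

```text
clock: 16.75
tcp_pos: [0.4575, -0.2387, 0.2395]
orientation: [-0.001, 0.034, 0.999, 0.001]
wrist_force: [-0.9, 0.4, -0.3]
finger_gap: 0.0727
grip_force: 0.0
```

Emit:
send_rows([
  {"dx":0,"dy":0,"dz":0.8,"roll":0,"claw":0.7},
  {"dx":0,"dy":0,"dz":1.8,"roll":0,"claw":0.7},
  {"dx":0,"dy":0.2,"dz":2.6,"roll":0,"claw":0.7},
  {"dx":0,"dy":1,"dz":2.8,"roll":0,"claw":0.7},
  {"dx":0,"dy":2.4,"dz":2.8,"roll":0,"claw":0.7},
])

```text
clock: 17.38
tcp_pos: [0.4581, -0.1784, 0.3101]
orientation: [0.0, 0.035, 0.999, -0.0]
wrist_force: [-0.1, -0.1, 0.2]
finger_gap: 0.0725
grip_force: 0.0
```

Emit:
send_rows([
  {"dx":0,"dy":1.8,"dz":-0.3,"roll":0,"claw":0.2},
  {"dx":0,"dy":3.8,"dz":-0.8,"roll":0,"claw":0.2},
  {"dx":0,"dy":5.8,"dz":-1.4,"roll":0,"claw":0.2},
  {"dx":0,"dy":7.8,"dz":-2,"roll":0,"claw":0.2},
  {"dx":0,"dy":9.8,"dz":-2.4,"roll":0,"claw":0.2},
])

```text
clock: 18.0
tcp_pos: [0.4567, 0.0684, 0.249]
orientation: [-0.0, 0.034, 0.999, 0.0]
wrist_force: [2.0, -0.3, 0.3]
finger_gap: 0.051
grip_force: 0.0
```

Emit:
send_rows([
  {"dx":0,"dy":2,"dz":0,"roll":0,"claw":0.2},
  {"dx":0,"dy":4,"dz":0,"roll":0,"claw":0.2},
  {"dx":0,"dy":6,"dz":0,"roll":0,"claw":0.2},
  {"dx":0,"dy":7.5,"dz":0,"roll":0,"claw":0.2},
  {"dx":0,"dy":8.5,"dz":0,"roll":0,"claw":0.2},
])

```text
clock: 18.62
tcp_pos: [0.4564, 0.2808, 0.2494]
orientation: [-0.0, 0.033, 0.999, 0.0]
wrist_force: [-0.7, 0.4, -0.5]
finger_gap: 0.0511
grip_force: 0.0
```

Emit:
send_rows([
  {"dx":0,"dy":1,"dz":0,"roll":0,"claw":0.2},
  {"dx":0,"dy":1.2,"dz":0,"roll":0,"claw":0.2},
  {"dx":0,"dy":1.2,"dz":0,"roll":0,"claw":0.2},
  {"dx":0,"dy":1.2,"dz":0,"roll":0,"claw":0.2},
  {"dx":0,"dy":1.2,"dz":0,"roll":0,"claw":0.2},
])

```text
clock: 19.25
tcp_pos: [0.4581, 0.3077, 0.25]
orientation: [0.0, 0.034, 0.999, 0.0]
wrist_force: [-0.0, 0.4, 0.0]
finger_gap: 0.0514
grip_force: 0.0
```

Run:
```python
from h import *
import pickle
c=cam('wrist');s=get_state();print(s['tcp_pos'],s['joint_pos'])
pickle.dump(c,open('w4.pkl','wb'))
t=cam('side')
o=np.vstack([c['image'],np.zeros((180,560,3),np.uint8)]);o=np.hstack([o,np.zeros((600,240,3),np.uint8)])
o[:420,560:]=t['image'][:,120:360]
cv2.imwrite('pics/w4.png',o[:420])
```

```text
[0.45813757 0.30775649 0.24996638] [ 4.46071537e-01  2.63431453e-01  2.38848816e-02  1.33109445e+00
 -3.24358337e-05  5.14935892e-01]
```

View pics/w4.png

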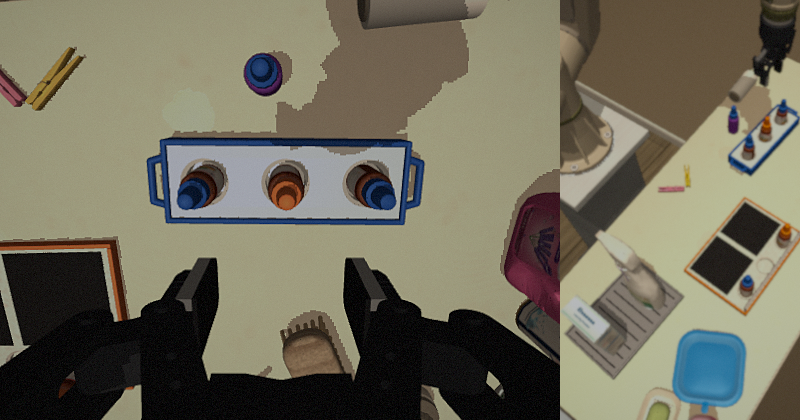

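The wrist view shows the orange bottle at (286,193) between the two blue ones, with the purple look-alike well outside at (263,73). The side strip shows the box and the spray bottle standing on the tray.

Run:
```python
from fit import *
import pickle
c=pickle.load(open('w4.pkl','rb'))
p,r=fit([(c,[[405,222],[167,222],[160,139],[411,141]])],(.084,.242),.034,[.457,.308,-.07]);print('kit',p,r)
h=cv2.cvtColor(c['image'],cv2.COLOR_BGR2HSV);m=cv2.inRange(h,(3,120,110),(18,255,255));m[:, :230]=0
m[:, 340:]=0;m[:150]=0;m[225:]=0
n,_,st,ce=cv2.connectedComponentsWithStats(m);print([(ce[i],st[i]) for i in range(1,n) if st[i,4]>30])
print(at(c,[[286,193]],.085),at(c,[[286,200]],.111))
```

```text
kit [ 0.45890464  0.31171755 -0.07196967] [-2.  -1.3 -1.1  2.4  1.1  1.8  2.  -3. ]
[(array([285.34234234, 196.41216216]), array([271, 181,  30,  29, 444], dtype=int32))]
[[0.45863383 0.31115682 0.085     ]] [[0.45848013 0.31079961 0.111     ]]
```

Emit:
send_rows([
  {"dx":0.03,"dy":0.1,"dz":-1,"roll":0,"claw":0.2},
  {"dx":0.03,"dy":0.1,"dz":-2.6,"roll":0,"claw":0.2},
  {"dx":0.03,"dy":0.1,"dz":-4.2,"roll":0,"claw":0.2},
  {"dx":0.03,"dy":0.1,"dz":-5.6,"roll":0,"claw":0.2},
  {"dx":0.03,"dy":0.1,"dz":-6.6,"roll":0,"claw":0.2},
])

```text
clock: 19.98
tcp_pos: [0.4582, 0.3102, 0.0832]
orientation: [-0.001, 0.034, 0.999, -0.0]
wrist_force: [-0.9, 0.4, 0.3]
finger_gap: 0.0515
grip_force: 0.0
```

Emit:
send_rows([
  {"dx":0,"dy":0,"dz":-0.6,"roll":0,"claw":0.2},
  {"dx":0,"dy":0,"dz":-1,"roll":0,"claw":0.2},
  {"dx":0,"dy":0,"dz":-1.1,"roll":0,"claw":0.2},
  {"dx":0,"dy":0,"dz":-1.1,"roll":0,"claw":0.2},
  {"dx":0,"dy":0,"dz":-1.1,"roll":0,"claw":0.2},
])

```text
clock: 20.6
tcp_pos: [0.4594, 0.3112, 0.0582]
orientation: [0.001, 0.034, 0.999, 0.0]
wrist_force: [-0.3, -0.1, 0.2]
finger_gap: 0.0511
grip_force: 0.0
```

Emit:
send_rows([
  {"dx":0,"dy":0,"dz":0,"roll":0,"claw":-0.2},
  {"dx":0,"dy":0,"dz":0,"roll":0,"claw":-0.7},
  {"dx":0,"dy":0,"dz":0,"roll":0,"claw":-0.7},
  {"dx":0,"dy":0,"dz":0,"roll":0,"claw":-0.7},
  {"dx":0,"dy":0,"dz":0,"roll":0,"claw":-0.7},
], grip_force=30)

```text
clock: 21.22
tcp_pos: [0.4593, 0.3113, 0.0581]
orientation: [0.001, 0.034, 0.999, 0.0]
wrist_force: [-0.8, 1.4, 6.2]
finger_gap: 0.0301
grip_force: 29.6
```

Run:
```python
from h import *
s=get_state();print(s['tcp_pos'],s['wrist_force'],s['finger_gap'],s['grip_force'])
```

```text
[0.45934972 0.31126389 0.05805775] [-0.80308233  1.41376315  6.20260336] 0.030114545970448246 29.634883110411465
```

The 30 mm gap means the pads caught the shoulder, not the cap. I'll reopen, rise 8 mm and regrip.

Emit:
send_rows([
  {"dx":0,"dy":0,"dz":0,"roll":0,"claw":0.1},
  {"dx":0,"dy":0,"dz":0,"roll":0,"claw":0.1},
  {"dx":0,"dy":0,"dz":0.32,"roll":0,"claw":0.1},
  {"dx":0,"dy":0,"dz":0.32,"roll":0,"claw":0.1},
  {"dx":0,"dy":0,"dz":0.32,"roll":0,"claw":0.1},
])

```text
clock: 21.85
tcp_pos: [0.4589, 0.311, 0.0655]
orientation: [0.0, 0.034, 0.999, 0.0]
wrist_force: [0.1, 0.7, -0.6]
finger_gap: 0.047
grip_force: 0.0
```

Emit:
send_rows([
  {"dx":0,"dy":0,"dz":0,"roll":0,"claw":-0.2},
  {"dx":0,"dy":0,"dz":0,"roll":0,"claw":-0.7},
  {"dx":0,"dy":0,"dz":0,"roll":0,"claw":-0.7},
  {"dx":0,"dy":0,"dz":0,"roll":0,"claw":-0.7},
  {"dx":0,"dy":0,"dz":0,"roll":0,"claw":-0.7},
], grip_force=30)

```text
clock: 22.48
tcp_pos: [0.4587, 0.3109, 0.0653]
orientation: [-0.0, 0.034, 0.999, 0.0]
wrist_force: [-0.5, 1.2, 0.8]
finger_gap: 0.0274
grip_force: 26.2
```

Emit:
send_rows([
  {"dx":0,"dy":0,"dz":0,"roll":0,"claw":-0.9},
  {"dx":0,"dy":0,"dz":0,"roll":0,"claw":-0.9},
  {"dx":0,"dy":0,"dz":0,"roll":0,"claw":-0.9},
  {"dx":0,"dy":0,"dz":0,"roll":0,"claw":-0.9},
  {"dx":0,"dy":0,"dz":0,"roll":0,"claw":-0.9},
])

```text
clock: 23.1
tcp_pos: [0.4588, 0.3109, 0.0653]
orientation: [0.0, 0.034, 0.999, 0.0]
wrist_force: [-0.2, 0.4, 0.6]
finger_gap: 0.0269
grip_force: 26.2
```

Run:
```python
from h import *
c=cam('wrist','w5');s=get_state();print(s['tcp_pos'],s['wrist_force'],s['ft_torque'],s['finger_gap'],s['grip_force'])
```

```text
[0.45879692 0.31091826 0.06533896] [-0.74098098  1.16240635  1.0547808 ] [0.17124775 0.08692279 0.00884472] 0.026907303087325272 26.19565961882472
```

View pics/w5.png

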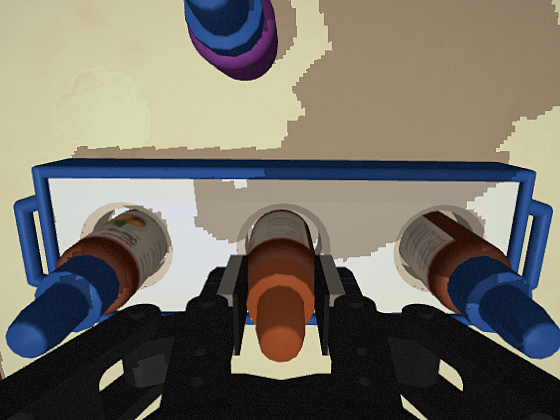

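The pads still rest on the sloped shoulder (gap 26.9 mm). I'll rise 7 mm more to reach the cap's flat side.

Emit:
send_rows([
  {"dx":0,"dy":0,"dz":0,"roll":0,"claw":0.1},
  {"dx":0,"dy":0,"dz":0,"roll":0,"claw":0.1},
  {"dx":0,"dy":0,"dz":0.28,"roll":0,"claw":0.1},
  {"dx":0,"dy":0,"dz":0.28,"roll":0,"claw":0.1},
  {"dx":0,"dy":0,"dz":0.28,"roll":0,"claw":0.1},
])

```text
clock: 23.78
tcp_pos: [0.4589, 0.311, 0.0725]
orientation: [0.0, 0.034, 0.999, 0.0]
wrist_force: [0.4, 0.3, 0.7]
finger_gap: 0.0469
grip_force: 0.0
```

Emit:
send_rows([
  {"dx":0,"dy":0,"dz":0,"roll":0,"claw":-0.2},
  {"dx":0,"dy":0,"dz":0,"roll":0,"claw":-0.9},
  {"dx":0,"dy":0,"dz":0,"roll":0,"claw":-0.9},
  {"dx":0,"dy":0,"dz":0,"roll":0,"claw":-0.9},
  {"dx":0,"dy":0,"dz":0,"roll":0,"claw":-0.9},
], grip_force=30)

```text
clock: 24.4
tcp_pos: [0.4588, 0.3109, 0.0724]
orientation: [0.0, 0.034, 0.999, -0.0]
wrist_force: [0.0, -0.7, 0.8]
finger_gap: 0.0218
grip_force: 29.1
```

Emit:
send_rows([
  {"dx":0,"dy":0,"dz":0,"roll":0,"claw":-0.9},
  {"dx":0,"dy":0,"dz":0,"roll":0,"claw":-0.9},
  {"dx":0,"dy":0,"dz":0,"roll":0,"claw":-0.9},
  {"dx":0,"dy":0,"dz":0,"roll":0,"claw":-0.9},
  {"dx":0,"dy":0,"dz":0,"roll":0,"claw":-0.9},
])

```text
clock: 25.02
tcp_pos: [0.4588, 0.3109, 0.0724]
orientation: [0.0, 0.034, 0.999, 0.0]
wrist_force: [-0.5, -1.2, 2.2]
finger_gap: 0.0219
grip_force: 29.3
```

Emit:
send_rows([
  {"dx":0,"dy":0,"dz":0.4,"roll":0,"claw":-0.9},
  {"dx":0,"dy":0,"dz":1.2,"roll":0,"claw":-0.9},
  {"dx":0,"dy":0,"dz":2.4,"roll":0,"claw":-0.9},
  {"dx":0,"dy":0,"dz":3.6,"roll":0,"claw":-0.9},
  {"dx":0,"dy":0,"dz":4.8,"roll":0,"claw":-0.9},
])

```text
clock: 25.65
tcp_pos: [0.4587, 0.311, 0.1937]
orientation: [0.0, 0.034, 0.999, 0.0]
wrist_force: [0.3, -0.4, -0.5]
finger_gap: 0.0222
grip_force: 29.1
```

Emit:
send_rows([
  {"dx":0.5,"dy":-0.8,"dz":0,"roll":0,"claw":-0.9},
  {"dx":1.3,"dy":-2.1,"dz":0,"roll":0,"claw":-0.9},
  {"dx":2.3,"dy":-3.7,"dz":0,"roll":0,"claw":-0.9},
  {"dx":3.3,"dy":-5.3,"dz":0,"roll":0,"claw":-0.9},
  {"dx":4.3,"dy":-6.9,"dz":0,"roll":0,"claw":-0.9},
])

```text
clock: 26.28
tcp_pos: [0.567, 0.1373, 0.1928]
orientation: [0.0, 0.034, 0.999, 0.0]
wrist_force: [0.3, -0.1, -0.6]
finger_gap: 0.0218
grip_force: 29.2
```

Emit:
send_rows([
  {"dx":1,"dy":-1.6,"dz":0,"roll":0,"claw":-0.9},
  {"dx":2,"dy":-3.2,"dz":0,"roll":0,"claw":-0.9},
  {"dx":2.9,"dy":-4.7,"dz":0,"roll":0,"claw":-0.9},
  {"dx":3.6,"dy":-5.9,"dz":0,"roll":0,"claw":-0.9},
  {"dx":3.9,"dy":-6.3,"dz":0,"roll":0,"claw":-0.9},
])

```text
clock: 26.9
tcp_pos: [0.6645, -0.021, 0.1921]
orientation: [-0.0, 0.035, 0.999, 0.0]
wrist_force: [0.4, -0.1, 0.1]
finger_gap: 0.0219
grip_force: 29.2
```

Emit:
send_rows([
  {"dx":0,"dy":0,"dz":0,"roll":0,"claw":-0.9},
  {"dx":0,"dy":0,"dz":-0.5,"roll":0,"claw":-0.9},
  {"dx":0,"dy":0,"dz":-1.2,"roll":0,"claw":-0.9},
  {"dx":0,"dy":0,"dz":-2,"roll":0,"claw":-0.9},
  {"dx":0,"dy":0,"dz":-2.5,"roll":0,"claw":-0.9},
])

```text
clock: 27.52
tcp_pos: [0.6624, -0.0175, 0.1282]
orientation: [-0.001, 0.033, 0.999, 0.0]
wrist_force: [-0.4, -0.6, -1.1]
finger_gap: 0.0221
grip_force: 29.2
```

Run:
```python
from h import *
c=cam('wrist','w6');s=get_state();print(s['tcp_pos'],s['joint_pos'],s['finger_gap'])
P=[[.664+.02*np.cos(a),-.0195+.02*np.sin(a),.014] for a in np.linspace(0,6.28,40)]
im=c['image'];cv2.polylines(im,[np.round(proj(c,P)).astype(int)],True,(0,255,255),1);cv2.imwrite('pics/w6.png',im)
```

```text
[ 0.66183893 -0.01762373  0.12672402] [-1.47876649e-01  5.28987792e-01  1.16040265e-01  1.16203584e+00
  2.75892522e-04 -8.16078489e-02] 0.022058637958860015
```

View pics/w6.png

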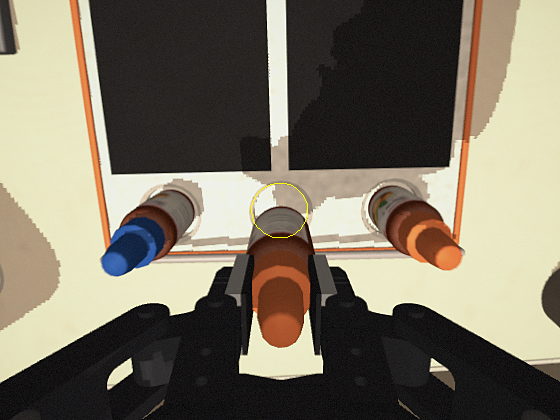

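The bottle hangs upright, centred on the empty well at (280,210), midway between the neighbouring wells. I'll lower it.

Emit:
send_rows([
  {"dx":0.09,"dy":-0.07,"dz":-0.5,"roll":0,"claw":-0.9},
  {"dx":0.09,"dy":-0.07,"dz":-0.9,"roll":0,"claw":-0.9},
  {"dx":0.09,"dy":-0.07,"dz":-1.3,"roll":0,"claw":-0.9},
  {"dx":0.09,"dy":-0.07,"dz":-1.6,"roll":0,"claw":-0.9},
  {"dx":0.09,"dy":-0.07,"dz":-1.8,"roll":0,"claw":-0.9},
])

```text
clock: 28.2
tcp_pos: [0.6659, -0.0209, 0.0842]
orientation: [-0.0, 0.034, 0.999, 0.0]
wrist_force: [0.7, -0.4, 0.2]
finger_gap: 0.0221
grip_force: 29.2
```

Emit:
send_rows([
  {"dx":0,"dy":0,"dz":-0.1,"roll":0,"claw":-0.9},
  {"dx":0,"dy":0,"dz":-0.2,"roll":0,"claw":-0.9},
  {"dx":0,"dy":0,"dz":-0.3,"roll":0,"claw":-0.9},
  {"dx":0,"dy":0,"dz":-0.3,"roll":0,"claw":-0.9},
  {"dx":0,"dy":0,"dz":-0.3,"roll":0,"claw":-0.9},
])

```text
clock: 28.82
tcp_pos: [0.6661, -0.0208, 0.0774]
orientation: [0.0, 0.034, 0.999, 0.0]
wrist_force: [-0.2, 0.3, -0.4]
finger_gap: 0.0222
grip_force: 29.2
```

Run:
```python
from h import *
s=get_state();print(s['tcp_pos'],s['wrist_force'],s['finger_gap'])
```

```text
[ 0.6660612  -0.0208226   0.07743662] [-0.20316698  0.34476165 -0.41479975] 0.02217570373321606
```

Emit:
send_rows([
  {"dx":-0.07,"dy":0.05,"dz":0,"roll":0,"claw":-0.9},
  {"dx":-0.07,"dy":0.05,"dz":-0.1,"roll":0,"claw":-0.9},
  {"dx":-0.07,"dy":0.05,"dz":-0.2,"roll":0,"claw":-0.9},
  {"dx":-0.07,"dy":0.05,"dz":-0.28,"roll":0,"claw":-0.9},
  {"dx":-0.07,"dy":0.05,"dz":-0.28,"roll":0,"claw":-0.9},
])

```text
clock: 29.45
tcp_pos: [0.6645, -0.0196, 0.0704]
orientation: [0.0, 0.034, 0.999, 0.0]
wrist_force: [0.5, 0.7, -0.6]
finger_gap: 0.022
grip_force: 29.2
```

Now I'll release. The drop should be about 0–1 mm.

Emit:
send_rows([
  {"dx":0,"dy":0,"dz":-0.04,"roll":0,"claw":-0.9},
  {"dx":0,"dy":0,"dz":-0.04,"roll":0,"claw":-0.2},
  {"dx":0,"dy":0,"dz":-0.04,"roll":0,"claw":0.2},
  {"dx":0,"dy":0,"dz":-0.04,"roll":0,"claw":0.2},
  {"dx":0,"dy":0,"dz":0.5,"roll":0,"claw":0.2},
])

```text
clock: 30.08
tcp_pos: [0.6631, -0.0194, 0.0819]
orientation: [-0.002, 0.034, 0.999, 0.0]
wrist_force: [-0.2, 0.1, -0.0]
finger_gap: 0.051
grip_force: 0.0
```

Emit:
send_rows([
  {"dx":0,"dy":0,"dz":1.2,"roll":0,"claw":0.2},
  {"dx":0,"dy":0,"dz":2.6,"roll":0,"claw":0.2},
  {"dx":0,"dy":-1,"dz":3.2,"roll":0,"claw":0.2},
  {"dx":-0.2,"dy":-2.4,"dz":3.2,"roll":0,"claw":0.2},
  {"dx":-0.2,"dy":-3.2,"dz":3.2,"roll":0,"claw":0.2},
])

```text
clock: 30.7
tcp_pos: [0.6589, -0.1021, 0.1631]
orientation: [0.0, 0.035, 0.999, -0.0]
wrist_force: [-0.0, 0.6, -0.4]
finger_gap: 0.0516
grip_force: 0.0
```

Emit:
send_rows([
  {"dx":0,"dy":0,"dz":0,"roll":0,"claw":0.2},
  {"dx":0,"dy":0,"dz":0,"roll":0,"claw":0.2},
  {"dx":0,"dy":0,"dz":0,"roll":0,"claw":0.2},
  {"dx":0,"dy":0,"dz":0,"roll":0,"claw":0.2},
  {"dx":0,"dy":0,"dz":0,"roll":0,"claw":0.2},
])

```text
clock: 31.32
tcp_pos: [0.6593, -0.099, 0.1628]
orientation: [-0.0, 0.033, 0.999, 0.0]
wrist_force: [-0.9, 0.2, -0.1]
finger_gap: 0.0513
grip_force: 0.0
```

Run:
```python
from h import *
import pickle
c=cam('wrist','w7');s=get_state();print(s['tcp_pos'],s['finger_gap']);pickle.dump(c,open('w7.pkl','wb'))
im=c['image'].copy()
R=lambda t:np.array([[np.cos(t),-np.sin(t)],[np.sin(t),np.cos(t)]])
w=R(-.038)@[.061,-.08]+[.603,-.0172];print('well',w)
for z,r,col in((.014,.02,(0,255,255)),(.083,.012,(0,255,0))):
    for yy in(-.08,0):
        w=R(-.038)@[.061,yy]+[.603,-.0172]
        P=[[w[0]+r*np.cos(a),w[1]+r*np.sin(a),z] for a in np.linspace(0,6.28,40)]
        cv2.polylines(im,[np.round(proj(c,P)).astype(int)],True,col,1)
cv2.imwrite('pics/w7.png',im)
```

```text
[ 0.65933666 -0.09910375  0.16282982] 0.051316714190558395
well [ 0.66091669 -0.09945969]
```

View pics/w7.png

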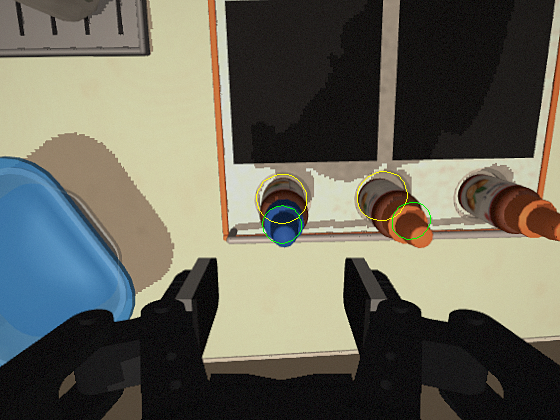

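The orange bottle is seated in the middle well at (385,200), like its neighbours. The blue one sits where predicted at (283,205), so I'll go down and grip its cap.

Emit:
send_rows([
  {"dx":0.07,"dy":0,"dz":-0.7,"roll":0,"claw":0.2},
  {"dx":0.07,"dy":0,"dz":-1.7,"roll":0,"claw":0.2},
  {"dx":0.07,"dy":0,"dz":-2.7,"roll":0,"claw":0.2},
  {"dx":0.07,"dy":0,"dz":-3.4,"roll":0,"claw":0.2},
  {"dx":0.07,"dy":0,"dz":-3.65,"roll":0,"claw":0.2},
])

```text
clock: 32.0
tcp_pos: [0.66, -0.0993, 0.0696]
orientation: [-0.001, 0.034, 0.999, 0.0]
wrist_force: [-0.9, 0.1, 0.8]
finger_gap: 0.0512
grip_force: 0.0
```

Emit:
send_rows([
  {"dx":0,"dy":0,"dz":0,"roll":0,"claw":0.2},
  {"dx":0,"dy":0,"dz":0,"roll":0,"claw":-0.2},
  {"dx":0,"dy":0,"dz":0,"roll":0,"claw":-0.9},
  {"dx":0,"dy":0,"dz":0,"roll":0,"claw":-0.9},
  {"dx":0,"dy":0,"dz":0,"roll":0,"claw":-0.9},
], grip_force=30)

```text
clock: 32.62
tcp_pos: [0.6619, -0.0997, 0.0728]
orientation: [0.001, 0.034, 0.999, -0.0]
wrist_force: [0.2, 0.5, 6.3]
finger_gap: 0.022
grip_force: 29.6
```

Emit:
send_rows([
  {"dx":0,"dy":0,"dz":0,"roll":0,"claw":-0.9},
  {"dx":0,"dy":0,"dz":0,"roll":0,"claw":-0.9},
  {"dx":0,"dy":0,"dz":0,"roll":0,"claw":-0.9},
  {"dx":0,"dy":0,"dz":0,"roll":0,"claw":-0.9},
  {"dx":0,"dy":0,"dz":0,"roll":0,"claw":-0.9},
])

```text
clock: 33.25
tcp_pos: [0.6619, -0.0997, 0.0728]
orientation: [0.001, 0.034, 0.999, -0.0]
wrist_force: [0.2, 0.6, 5.5]
finger_gap: 0.0218
grip_force: 29.6
```

Emit:
send_rows([
  {"dx":0,"dy":0,"dz":0.4,"roll":0,"claw":-0.9},
  {"dx":0,"dy":0,"dz":1.2,"roll":0,"claw":-0.9},
  {"dx":0,"dy":0,"dz":2.6,"roll":0,"claw":-0.9},
  {"dx":0,"dy":0,"dz":4,"roll":0,"claw":-0.9},
  {"dx":-0.2,"dy":0.2,"dz":5.2,"roll":0,"claw":-0.9},
])

```text
clock: 33.88
tcp_pos: [0.656, -0.0949, 0.2029]
orientation: [0.0, 0.034, 0.999, -0.0]
wrist_force: [-0.0, 0.3, -0.9]
finger_gap: 0.0217
grip_force: 29.4
```

Emit:
send_rows([
  {"dx":-0.6,"dy":1.2,"dz":0,"roll":0,"claw":-0.9},
  {"dx":-1.4,"dy":2.8,"dz":0,"roll":0,"claw":-0.9},
  {"dx":-2.3,"dy":4.5,"dz":0,"roll":0,"claw":-0.9},
  {"dx":-3.2,"dy":6.2,"dz":0,"roll":0,"claw":-0.9},
  {"dx":-4,"dy":7.9,"dz":0,"roll":0,"claw":-0.9},
])

```text
clock: 34.5
tcp_pos: [0.5548, 0.104, 0.2017]
orientation: [-0.0, 0.034, 0.999, -0.0]
wrist_force: [0.3, -0.2, -0.8]
finger_gap: 0.0221
grip_force: 29.4
```

Emit:
send_rows([
  {"dx":-0.9,"dy":1.7,"dz":0,"roll":0,"claw":-0.9},
  {"dx":-1.8,"dy":3.5,"dz":0,"roll":0,"claw":-0.9},
  {"dx":-2.7,"dy":5.3,"dz":0,"roll":0,"claw":-0.9},
  {"dx":-3.5,"dy":7.2,"dz":0,"roll":0,"claw":-0.9},
  {"dx":-3.9,"dy":8.3,"dz":0,"roll":0,"claw":-0.9},
])

```text
clock: 35.12
tcp_pos: [0.4569, 0.3122, 0.2018]
orientation: [-0.0, 0.033, 0.999, -0.0]
wrist_force: [-0.7, -0.1, -1.3]
finger_gap: 0.022
grip_force: 29.4
```

Emit:
send_rows([
  {"dx":0,"dy":0,"dz":0,"roll":0,"claw":-0.9},
  {"dx":0,"dy":0,"dz":-0.6,"roll":0,"claw":-0.9},
  {"dx":0,"dy":0,"dz":-1.4,"roll":0,"claw":-0.9},
  {"dx":0,"dy":0,"dz":-2.2,"roll":0,"claw":-0.9},
  {"dx":0,"dy":0,"dz":-2.6,"roll":0,"claw":-0.9},
])

```text
clock: 35.75
tcp_pos: [0.458, 0.3086, 0.1345]
orientation: [-0.001, 0.035, 0.999, -0.001]
wrist_force: [-1.1, 0.3, -0.7]
finger_gap: 0.0219
grip_force: 29.5
```

Emit:
send_rows([
  {"dx":0,"dy":0,"dz":0,"roll":0,"claw":-0.9},
  {"dx":0,"dy":0,"dz":0,"roll":0,"claw":-0.9},
  {"dx":0,"dy":0,"dz":0,"roll":0,"claw":-0.9},
  {"dx":0,"dy":0,"dz":0,"roll":0,"claw":-0.9},
  {"dx":0,"dy":0,"dz":0,"roll":0,"claw":-0.9},
])

```text
clock: 36.38
tcp_pos: [0.4586, 0.3106, 0.1369]
orientation: [0.0, 0.034, 0.999, 0.0]
wrist_force: [1.2, 0.0, -0.0]
finger_gap: 0.0219
grip_force: 29.4
```

Emit:
send_rows([
  {"dx":0,"dy":0,"dz":-0.4,"roll":0,"claw":-0.9},
  {"dx":0,"dy":0,"dz":-0.8,"roll":0,"claw":-0.9},
  {"dx":0,"dy":0,"dz":-1.2,"roll":0,"claw":-0.9},
  {"dx":0,"dy":0,"dz":-1.4,"roll":0,"claw":-0.9},
  {"dx":0,"dy":0,"dz":-1.6,"roll":0,"claw":-0.9},
])

```text
clock: 37.0
tcp_pos: [0.4585, 0.3104, 0.0961]
orientation: [-0.0, 0.034, 0.999, -0.0]
wrist_force: [0.4, -0.4, -1.0]
finger_gap: 0.0221
grip_force: 29.4
```

Emit:
send_rows([
  {"dx":0,"dy":0,"dz":-0.2,"roll":0,"claw":-0.9},
  {"dx":0,"dy":0,"dz":-0.4,"roll":0,"claw":-0.9},
  {"dx":0,"dy":0,"dz":-0.6,"roll":0,"claw":-0.9},
  {"dx":0,"dy":0,"dz":-0.8,"roll":0,"claw":-0.9},
  {"dx":0,"dy":0,"dz":-0.85,"roll":0,"claw":-0.9},
])

```text
clock: 37.62
tcp_pos: [0.4583, 0.3103, 0.0748]
orientation: [-0.0, 0.034, 0.999, -0.0]
wrist_force: [-0.2, -0.6, -0.2]
finger_gap: 0.0219
grip_force: 29.5
```

Emit:
send_rows([
  {"dx":0,"dy":0,"dz":-0.03,"roll":0,"claw":-0.9},
  {"dx":0,"dy":0,"dz":-0.03,"roll":0,"claw":-0.9},
  {"dx":0,"dy":0,"dz":-0.03,"roll":0,"claw":-0.9},
  {"dx":0,"dy":0,"dz":-0.03,"roll":0,"claw":-0.9},
  {"dx":0,"dy":0,"dz":-0.03,"roll":0,"claw":-0.9},
])

```text
clock: 38.25
tcp_pos: [0.4587, 0.3104, 0.0748]
orientation: [0.0, 0.034, 0.999, 0.0]
wrist_force: [-0.2, -0.4, 2.4]
finger_gap: 0.0218
grip_force: 29.7
```

Emit:
send_rows([
  {"dx":0,"dy":0,"dz":0,"roll":0,"claw":-0.2},
  {"dx":0,"dy":0,"dz":0,"roll":0,"claw":0.2},
  {"dx":0,"dy":0,"dz":0,"roll":0,"claw":0.2},
  {"dx":0,"dy":0,"dz":0.6,"roll":0,"claw":0.2},
  {"dx":0,"dy":0,"dz":2,"roll":0,"claw":0.2},
])

```text
clock: 38.88
tcp_pos: [0.4574, 0.3098, 0.1244]
orientation: [-0.001, 0.034, 0.999, -0.001]
wrist_force: [-0.1, 0.0, -0.2]
finger_gap: 0.0514
grip_force: 0.0
```

Emit:
send_rows([
  {"dx":0,"dy":0,"dz":2,"roll":0,"claw":0.7},
  {"dx":0,"dy":0,"dz":4,"roll":0,"claw":0.7},
  {"dx":0,"dy":0,"dz":6,"roll":0,"claw":0.7},
  {"dx":0,"dy":-0.6,"dz":7.3,"roll":0,"claw":0.7},
  {"dx":0,"dy":-2,"dz":7.3,"roll":0,"claw":0.7},
])

```text
clock: 39.5
tcp_pos: [0.4599, 0.2613, 0.3115]
orientation: [0.003, 0.033, 0.999, 0.002]
wrist_force: [-0.2, 0.3, -0.5]
finger_gap: 0.0727
grip_force: 0.0
```

Emit:
send_rows([
  {"dx":0,"dy":-2,"dz":0,"roll":0,"claw":0.7},
  {"dx":0,"dy":-4,"dz":0,"roll":0,"claw":0.7},
  {"dx":0,"dy":-6,"dz":0,"roll":0,"claw":0.7},
  {"dx":0,"dy":-8,"dz":0,"roll":0,"claw":0.7},
  {"dx":0,"dy":-10,"dz":0,"roll":0,"claw":0.7},
])

```text
clock: 40.12
tcp_pos: [0.4583, 0.0089, 0.3084]
orientation: [0.001, 0.034, 0.999, -0.0]
wrist_force: [0.5, -0.8, 0.5]
finger_gap: 0.0728
grip_force: 0.0
```

Emit:
send_rows([
  {"dx":0,"dy":-2,"dz":0,"roll":0,"claw":0.7},
  {"dx":0,"dy":-4,"dz":0,"roll":0,"claw":0.7},
  {"dx":0,"dy":-6,"dz":0,"roll":0,"claw":0.7},
  {"dx":0,"dy":-8,"dz":0,"roll":0,"claw":0.7},
  {"dx":0,"dy":-9.6,"dz":0,"roll":0,"claw":0.7},
])

```text
clock: 40.75
tcp_pos: [0.4582, -0.2315, 0.3083]
orientation: [0.001, 0.034, 0.999, -0.0]
wrist_force: [0.4, 0.0, -0.1]
finger_gap: 0.0727
grip_force: 0.0
```

Emit:
send_rows([
  {"dx":0,"dy":-0.3,"dz":0,"roll":0,"claw":0.7},
  {"dx":0,"dy":-0.35,"dz":0,"roll":0,"claw":0.7},
  {"dx":0,"dy":-0.35,"dz":0,"roll":0,"claw":0.7},
  {"dx":0,"dy":-0.35,"dz":0,"roll":0,"claw":0.7},
  {"dx":0,"dy":-0.35,"dz":0,"roll":0,"claw":0.7},
])

```text
clock: 41.38
tcp_pos: [0.4587, -0.2376, 0.3073]
orientation: [0.0, 0.033, 0.999, -0.0]
wrist_force: [-0.2, -1.0, -0.1]
finger_gap: 0.0727
grip_force: 0.0
```

Run:
```python
from h import *
c=cam('wrist');s=get_state();print(s['tcp_pos'],s['finger_gap'])
t=cam('top');d=cam('side')
o=np.zeros((600,800,3),np.uint8)
o[:300,:400]=cv2.resize(c['image'],(400,300))
o[:300,400:]=cv2.resize(t['image'][150:270,150:310],(400,300))
o[300:,:]=cv2.resize(d['image'][75:315,120:440],(800,600))[:300]
o[300:,:400]=cv2.resize(d['image'][80:200,240:400],(400,300))
o[300:,400:]=cv2.resize(d['image'][190:310,240:400],(400,300))
cv2.imwrite('pics/m8.png',o)
```

```text
[ 0.45863193 -0.23766219  0.30723757] 0.07261144345905632
```

View pics/m8.png

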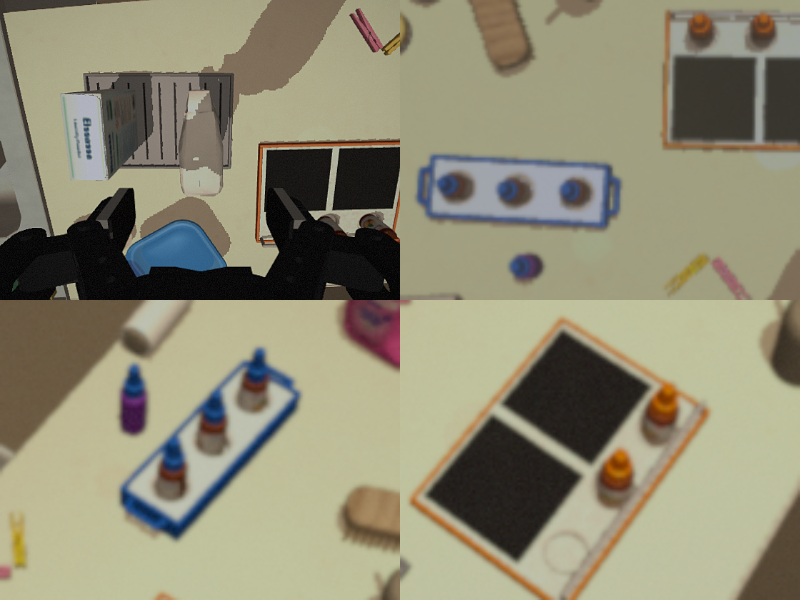

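The kit now shows three blue caps, all upright. The stock has its orange bottles at the left and middle wells, and the spray bottle and box stand on the tray. I'll regrip the spray bottle and take it back.

Emit:
send_rows([
  {"dx":-0.01,"dy":-0.06,"dz":-0.8,"roll":0,"claw":0.7},
  {"dx":-0.01,"dy":-0.06,"dz":-1.8,"roll":0,"claw":0.7},
  {"dx":-0.01,"dy":-0.06,"dz":-2.6,"roll":0,"claw":0.7},
  {"dx":-0.01,"dy":-0.06,"dz":-3.1,"roll":0,"claw":0.7},
  {"dx":-0.01,"dy":-0.06,"dz":-3.16,"roll":0,"claw":0.7},
])

```text
clock: 42.15
tcp_pos: [0.4579, -0.2395, 0.2274]
orientation: [-0.001, 0.034, 0.999, 0.0]
wrist_force: [0.2, -0.1, 0.2]
finger_gap: 0.0728
grip_force: 0.0
```

Emit:
send_rows([
  {"dx":0,"dy":0,"dz":0,"roll":0,"claw":0.2},
  {"dx":0,"dy":0,"dz":0,"roll":0,"claw":-0.2},
  {"dx":0,"dy":0,"dz":0,"roll":0,"claw":-0.6},
  {"dx":0,"dy":0,"dz":0,"roll":0,"claw":-0.6},
  {"dx":0,"dy":0,"dz":0,"roll":0,"claw":-0.6},
], grip_force=45)

```text
clock: 42.78
tcp_pos: [0.4587, -0.2401, 0.229]
orientation: [0.001, 0.034, 0.999, -0.0]
wrist_force: [0.8, 2.1, 5.9]
finger_gap: 0.029
grip_force: 44.7
```

Emit:
send_rows([
  {"dx":0,"dy":0,"dz":0,"roll":0,"claw":-0.6},
  {"dx":0,"dy":0,"dz":0,"roll":0,"claw":-0.6},
  {"dx":0,"dy":0,"dz":0,"roll":0,"claw":-0.6},
  {"dx":0,"dy":0,"dz":0,"roll":0,"claw":-0.6},
  {"dx":0,"dy":0,"dz":0,"roll":0,"claw":-0.6},
])

```text
clock: 43.4
tcp_pos: [0.4587, -0.2401, 0.229]
orientation: [0.001, 0.034, 0.999, -0.0]
wrist_force: [1.1, 0.3, 6.1]
finger_gap: 0.0294
grip_force: 44.7
```

Emit:
send_rows([
  {"dx":0,"dy":0,"dz":0.3,"roll":0,"claw":-0.6},
  {"dx":0,"dy":0,"dz":0.9,"roll":0,"claw":-0.6},
  {"dx":0,"dy":0,"dz":1.6,"roll":0,"claw":-0.6},
  {"dx":0.1,"dy":0.2,"dz":2.2,"roll":0,"claw":-0.6},
  {"dx":0.3,"dy":0.7,"dz":2.4,"roll":0,"claw":-0.6},
])

```text
clock: 44.02
tcp_pos: [0.4664, -0.2224, 0.2893]
orientation: [0.001, 0.034, 0.999, -0.0]
wrist_force: [0.5, -0.6, -4.2]
finger_gap: 0.0293
grip_force: 44.7
```

Emit:
send_rows([
  {"dx":0.4,"dy":1,"dz":0,"roll":0,"claw":-0.6},
  {"dx":0.9,"dy":2.2,"dz":0,"roll":0.1,"claw":-0.6},
  {"dx":1.5,"dy":3.6,"dz":0,"roll":0.2,"claw":-0.6},
  {"dx":2.2,"dy":5,"dz":0,"roll":0.2,"claw":-0.6},
  {"dx":2.8,"dy":6.4,"dz":0,"roll":0.2,"claw":-0.6},
])

```text
clock: 44.65
tcp_pos: [0.5361, -0.0601, 0.2877]
orientation: [-0.0, 0.02, 1.0, 0.0]
wrist_force: [0.2, -1.1, -4.2]
finger_gap: 0.0295
grip_force: 44.9
```

Emit:
send_rows([
  {"dx":0.6,"dy":1.4,"dz":0,"roll":0,"claw":-0.6},
  {"dx":1.2,"dy":2.7,"dz":0,"roll":0,"claw":-0.6},
  {"dx":1.6,"dy":3.7,"dz":0,"roll":0,"claw":-0.6},
  {"dx":1.86,"dy":4.3,"dz":0,"roll":0,"claw":-0.6},
  {"dx":1.89,"dy":4.44,"dz":0,"roll":0,"claw":-0.6},
])

```text
clock: 45.28
tcp_pos: [0.583, 0.0498, 0.2876]
orientation: [-0.0, 0.019, 1.0, -0.0]
wrist_force: [-0.6, -0.0, -3.6]
finger_gap: 0.029
grip_force: 45.0
```

Emit:
send_rows([
  {"dx":0,"dy":0,"dz":-0.3,"roll":0,"claw":-0.6},
  {"dx":0,"dy":0,"dz":-0.8,"roll":0,"claw":-0.6},
  {"dx":0,"dy":0,"dz":-1.3,"roll":0,"claw":-0.6},
  {"dx":0,"dy":0,"dz":-1.6,"roll":0,"claw":-0.6},
  {"dx":0,"dy":0,"dz":-1.6,"roll":0,"claw":-0.6},
])

```text
clock: 45.9
tcp_pos: [0.5824, 0.0484, 0.2471]
orientation: [-0.001, 0.02, 1.0, 0.0]
wrist_force: [0.1, 0.8, -3.1]
finger_gap: 0.0291
grip_force: 44.9
```

Run:
```python
from h import *
s=get_state();print(s['tcp_pos'],s['orientation'],s['wrist_force'])
```

```text
[0.58242502 0.048422   0.2470945 ] [-8.94871737e-04  2.01555235e-02  9.99796454e-01  7.32947059e-05] [ 0.07247052  0.75995646 -3.08376908]
```

Emit:
send_rows([
  {"dx":0,"dy":0,"dz":-0.15,"roll":0,"claw":-0.6},
  {"dx":0,"dy":0,"dz":-0.28,"roll":0,"claw":-0.6},
  {"dx":0,"dy":0,"dz":-0.36,"roll":0,"claw":-0.6},
  {"dx":0,"dy":0,"dz":-0.4,"roll":0,"claw":-0.6},
  {"dx":0,"dy":0,"dz":-0.4,"roll":0,"claw":-0.6},
])

```text
clock: 46.52
tcp_pos: [0.5831, 0.0487, 0.2382]
orientation: [0.0, 0.02, 1.0, 0.0]
wrist_force: [-0.1, -0.3, -3.6]
finger_gap: 0.0296
grip_force: 44.9
```

Emit:
send_rows([
  {"dx":0,"dy":0,"dz":-0.05,"roll":0,"claw":-0.6},
  {"dx":0,"dy":0,"dz":-0.08,"roll":0,"claw":-0.6},
  {"dx":0,"dy":0,"dz":-0.08,"roll":0,"claw":-0.6},
  {"dx":0,"dy":0,"dz":-0.08,"roll":0,"claw":-0.6},
  {"dx":0,"dy":0,"dz":-0.08,"roll":0,"claw":-0.6},
])

```text
clock: 47.15
tcp_pos: [0.5837, 0.0487, 0.2381]
orientation: [0.002, 0.02, 1.0, 0.0]
wrist_force: [-1.3, 0.4, 6.4]
finger_gap: 0.0292
grip_force: 45.6
```

Emit:
send_rows([
  {"dx":0,"dy":0,"dz":0,"roll":0,"claw":-0.3},
  {"dx":0,"dy":0,"dz":0,"roll":0,"claw":0.2},
  {"dx":0,"dy":0,"dz":0,"roll":0,"claw":0.7},
  {"dx":0,"dy":0,"dz":0,"roll":0,"claw":0.7},
  {"dx":0,"dy":0,"dz":0.5,"roll":0,"claw":0.7},
])

```text
clock: 47.78
tcp_pos: [0.5823, 0.0487, 0.2478]
orientation: [-0.001, 0.02, 1.0, 0.0]
wrist_force: [-0.3, -0.2, -0.3]
finger_gap: 0.0722
grip_force: 0.0
```

Emit:
send_rows([
  {"dx":0,"dy":0,"dz":0.8,"roll":0,"claw":0.7},
  {"dx":0,"dy":0,"dz":1.8,"roll":0,"claw":0.7},
  {"dx":0,"dy":0,"dz":2.5,"roll":0,"claw":0.7},
  {"dx":-0.3,"dy":-0.9,"dz":2.5,"roll":0,"claw":0.9},
  {"dx":-0.8,"dy":-2.4,"dz":2.5,"roll":0,"claw":0.9},
])

```text
clock: 48.4
tcp_pos: [0.5634, -0.0112, 0.3122]
orientation: [0.001, 0.019, 1.0, -0.0]
wrist_force: [0.2, -0.2, 0.6]
finger_gap: 0.081
grip_force: 0.0
```

Emit:
send_rows([
  {"dx":-0.6,"dy":-1.8,"dz":0,"roll":0,"claw":0.9},
  {"dx":-1.2,"dy":-3.7,"dz":-0.5,"roll":-0.1,"claw":0.9},
  {"dx":-1.8,"dy":-5.6,"dz":-1,"roll":-0.2,"claw":0.9},
  {"dx":-2.4,"dy":-7.5,"dz":-1.6,"roll":-0.2,"claw":0.9},
  {"dx":-3,"dy":-9.4,"dz":-2.2,"roll":-0.2,"claw":0.9},
])

```text
clock: 49.02
tcp_pos: [0.4877, -0.248, 0.2567]
orientation: [0.001, 0.034, 0.999, -0.0]
wrist_force: [0.4, -0.4, 0.0]
finger_gap: 0.0813
grip_force: 0.0
```

Emit:
send_rows([
  {"dx":-0.6,"dy":-1.8,"dz":-0.5,"roll":0,"claw":0.9},
  {"dx":-1.2,"dy":-3.4,"dz":-1,"roll":0,"claw":0.9},
  {"dx":-1.6,"dy":-4.7,"dz":-1.4,"roll":0,"claw":0.9},
  {"dx":-1.62,"dy":-4.9,"dz":-1.6,"roll":0,"claw":0.9},
  {"dx":-1.62,"dy":-4.9,"dz":-1.6,"roll":0,"claw":0.9},
])

```text
clock: 49.65
tcp_pos: [0.4475, -0.3687, 0.2161]
orientation: [-0.0, 0.034, 0.999, 0.0]
wrist_force: [-0.2, 0.8, -0.4]
finger_gap: 0.0813
grip_force: 0.0
```

Emit:
send_rows([
  {"dx":0,"dy":0,"dz":0,"roll":0,"claw":0.9},
  {"dx":0,"dy":0,"dz":0,"roll":0,"claw":0.9},
  {"dx":0,"dy":0,"dz":0,"roll":0,"claw":0.9},
  {"dx":0,"dy":0,"dz":0,"roll":0,"claw":0.9},
  {"dx":0,"dy":0,"dz":0,"roll":0,"claw":0.9},
])

```text
clock: 50.28
tcp_pos: [0.4476, -0.3687, 0.2161]
orientation: [0.0, 0.034, 0.999, 0.0]
wrist_force: [-0.2, 0.7, -0.3]
finger_gap: 0.0811
grip_force: 0.0
```

Emit:
send_rows([
  {"dx":0.03,"dy":0,"dz":-0.8,"roll":0,"claw":0.9},
  {"dx":0.03,"dy":0,"dz":-2,"roll":0,"claw":0.9},
  {"dx":0.03,"dy":0,"dz":-3.2,"roll":0,"claw":0.9},
  {"dx":0.03,"dy":0,"dz":-4,"roll":0,"claw":0.9},
  {"dx":0.03,"dy":0,"dz":-4.16,"roll":0,"claw":0.9},
])

```text
clock: 50.9
tcp_pos: [0.4474, -0.368, 0.1105]
orientation: [-0.001, 0.034, 0.999, 0.001]
wrist_force: [-0.3, 0.3, 0.5]
finger_gap: 0.0811
grip_force: 0.0
```

Emit:
send_rows([
  {"dx":0,"dy":0,"dz":0,"roll":0,"claw":0.3},
  {"dx":0,"dy":0,"dz":0,"roll":0,"claw":-0.2},
  {"dx":0,"dy":0,"dz":0,"roll":0,"claw":-0.2},
  {"dx":0,"dy":0,"dz":0,"roll":0,"claw":-0.2},
  {"dx":0,"dy":0,"dz":0,"roll":0,"claw":-0.2},
], grip_force=30)

```text
clock: 51.52
tcp_pos: [0.449, -0.3692, 0.1133]
orientation: [0.001, 0.034, 0.999, -0.001]
wrist_force: [0.4, 1.6, 5.9]
finger_gap: 0.0477
grip_force: 32.4
```

Emit:
send_rows([
  {"dx":0,"dy":0,"dz":0,"roll":0,"claw":-0.2},
  {"dx":0,"dy":0,"dz":0,"roll":0,"claw":-0.2},
  {"dx":0,"dy":0,"dz":0,"roll":0,"claw":-0.2},
  {"dx":0,"dy":0,"dz":0,"roll":0,"claw":-0.2},
  {"dx":0,"dy":0,"dz":0,"roll":0,"claw":-0.2},
])

```text
clock: 52.15
tcp_pos: [0.449, -0.3692, 0.1133]
orientation: [0.001, 0.034, 0.999, -0.001]
wrist_force: [-0.2, 1.5, 6.2]
finger_gap: 0.0476
grip_force: 32.4
```

Emit:
send_rows([
  {"dx":0,"dy":0,"dz":0.4,"roll":0,"claw":-0.2},
  {"dx":0,"dy":0,"dz":1.2,"roll":0,"claw":-0.2},
  {"dx":0,"dy":0,"dz":2,"roll":0,"claw":-0.2},
  {"dx":0.2,"dy":0.6,"dz":2.4,"roll":0,"claw":-0.2},
  {"dx":0.6,"dy":1.6,"dz":2.4,"roll":0,"claw":-0.2},
])

```text
clock: 52.78
tcp_pos: [0.4636, -0.3286, 0.1729]
orientation: [0.0, 0.035, 0.999, -0.0]
wrist_force: [-0.2, 0.1, -1.6]
finger_gap: 0.0473
grip_force: 31.7
```

Emit:
send_rows([
  {"dx":0.7,"dy":1.5,"dz":0,"roll":0,"claw":-0.2},
  {"dx":1.4,"dy":3.1,"dz":0,"roll":0.1,"claw":-0.2},
  {"dx":2.1,"dy":4.7,"dz":0,"roll":0.2,"claw":-0.2},
  {"dx":2.8,"dy":6.3,"dz":0,"roll":0.2,"claw":-0.2},
  {"dx":3.5,"dy":7.8,"dz":0,"roll":0.2,"claw":-0.2},
])

```text
clock: 53.4
tcp_pos: [0.5507, -0.1313, 0.1718]
orientation: [-0.0, 0.02, 1.0, 0.0]
wrist_force: [1.5, -0.0, -1.5]
finger_gap: 0.0474
grip_force: 31.7
```

Emit:
send_rows([
  {"dx":0.6,"dy":1,"dz":0,"roll":0,"claw":-0.2},
  {"dx":1,"dy":1.8,"dz":0,"roll":0,"claw":-0.2},
  {"dx":1.21,"dy":2.12,"dz":-0.2,"roll":0,"claw":-0.2},
  {"dx":1.21,"dy":2.12,"dz":-0.9,"roll":0,"claw":-0.2},
  {"dx":1.21,"dy":2.12,"dz":-1.5,"roll":0,"claw":-0.2},
])

```text
clock: 54.02
tcp_pos: [0.5804, -0.0807, 0.1334]
orientation: [-0.001, 0.02, 1.0, 0.0]
wrist_force: [0.7, -0.6, -1.6]
finger_gap: 0.0479
grip_force: 31.7
```

Emit:
send_rows([
  {"dx":0,"dy":0,"dz":-0.1,"roll":0,"claw":-0.2},
  {"dx":0,"dy":0,"dz":-0.2,"roll":0,"claw":-0.2},
  {"dx":0,"dy":0,"dz":-0.3,"roll":0,"claw":-0.2},
  {"dx":0,"dy":0,"dz":-0.3,"roll":0,"claw":-0.2},
  {"dx":0,"dy":0,"dz":-0.3,"roll":0,"claw":-0.2},
])

```text
clock: 54.65
tcp_pos: [0.5812, -0.0809, 0.1274]
orientation: [0.0, 0.02, 1.0, -0.0]
wrist_force: [-0.8, 1.1, -1.1]
finger_gap: 0.0478
grip_force: 31.7
```

Emit:
send_rows([
  {"dx":0,"dy":0,"dz":-0.1,"roll":0,"claw":-0.2},
  {"dx":0,"dy":0,"dz":-0.18,"roll":0,"claw":-0.2},
  {"dx":0,"dy":0,"dz":-0.22,"roll":0,"claw":-0.2},
  {"dx":0,"dy":0,"dz":-0.22,"roll":0,"claw":-0.2},
  {"dx":0,"dy":0,"dz":-0.22,"roll":0,"claw":-0.2},
])

```text
clock: 55.28
tcp_pos: [0.5811, -0.0808, 0.1223]
orientation: [0.0, 0.02, 1.0, -0.0]
wrist_force: [-1.6, 1.1, 5.9]
finger_gap: 0.0477
grip_force: 32.0
```

Contact at the expected height. I'll release, back straight up and step aside to check.

Emit:
send_rows([
  {"dx":0,"dy":0,"dz":0,"roll":0,"claw":0.3},
  {"dx":0,"dy":0,"dz":0,"roll":0,"claw":0.9},
  {"dx":0,"dy":0,"dz":0,"roll":0,"claw":0.9},
  {"dx":0,"dy":0,"dz":0.6,"roll":0,"claw":0.9},
  {"dx":0,"dy":0,"dz":1.8,"roll":0,"claw":0.9},
])

```text
clock: 55.9
tcp_pos: [0.5802, -0.0806, 0.1666]
orientation: [-0.001, 0.02, 1.0, 0.0]
wrist_force: [0.0, -0.4, -0.4]
finger_gap: 0.0813
grip_force: 0.0
```

Emit:
send_rows([
  {"dx":0,"dy":0,"dz":1.5,"roll":0,"claw":0.9},
  {"dx":0,"dy":0,"dz":3,"roll":0,"claw":0.9},
  {"dx":-0.6,"dy":-1.4,"dz":3.6,"roll":0,"claw":0.9},
  {"dx":-1.4,"dy":-3.2,"dz":3.6,"roll":0,"claw":0.9},
  {"dx":-2.2,"dy":-5,"dz":3.6,"roll":0,"claw":0.9},
])

```text
clock: 56.52
tcp_pos: [0.5259, -0.2069, 0.2582]
orientation: [0.001, 0.019, 1.0, -0.001]
wrist_force: [1.4, -0.8, 0.1]
finger_gap: 0.0813
grip_force: 0.0
```

Emit:
send_rows([
  {"dx":-1,"dy":-2,"dz":0,"roll":0,"claw":0.9},
  {"dx":-1.8,"dy":-4,"dz":0,"roll":0,"claw":0.9},
  {"dx":-2.4,"dy":-5.5,"dz":0,"roll":0,"claw":0.9},
  {"dx":-2.4,"dy":-5.5,"dz":0,"roll":0,"claw":0.9},
  {"dx":-2.4,"dy":-5.5,"dz":0,"roll":0,"claw":0.9},
])

```text
clock: 57.15
tcp_pos: [0.4661, -0.3432, 0.2572]
orientation: [0.0, 0.02, 1.0, 0.0]
wrist_force: [0.2, 0.4, 1.4]
finger_gap: 0.0812
grip_force: 0.0
```

Run:
```python
from h import *
s=get_state();print(s['tcp_pos'],s['wrist_force'],np.abs(s['qvel']).max())
t=cam('top');d=cam('side');a=cv2.imread('pics/top0.png');b=cv2.imread('pics/side0.png')
o=np.zeros((600,800,3),np.uint8)
for i,(x,y) in enumerate(((a,t['image']),(b,d['image']))):
    for j,m in enumerate((x,y)):
        r=m[145:220,240:340] if i==0 else m[140:320,230:390]
        o[300*i:300*i+300,400*j:400*j+400]=cv2.resize(r,(400,300),interpolation=cv2.INTER_CUBIC)
cv2.imwrite('pics/fin.png',o)
```

```text
[ 0.4660565  -0.34315816  0.25722122] [0.17095641 0.41704631 1.37308983] 0.0249461389141679
```

View pics/fin.png

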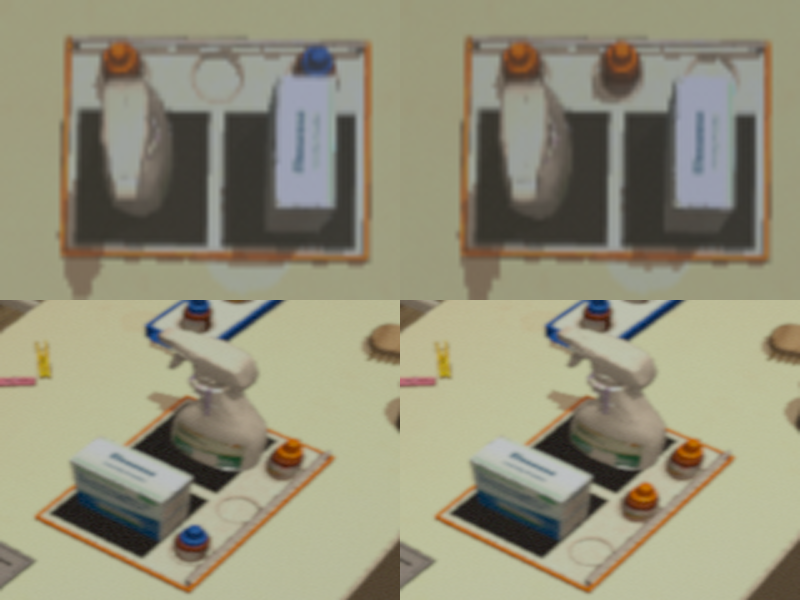

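The before and after views match to within about a pixel for the box and the spray bottle. The orange bottle sits in the middle well of the stock board, and everything is upright.

```bash
python3 -c "
from workcell import hand_in;print(hand_in())"
```

```text
the job is handed in; nothing more can be done
None
```

The job is done and handed in at about 57 s: the kit holds three blue-capped bottles, the orange one is in the stock board's middle back well, and the powder box and spray bottle are back upright where they stood.

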